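# Wind up the silversmith's bench lift

## Task

Pick up the loose crank with the open square hub, fit it down fully onto the square shaft of the bench lift, and wind it two full turns clockwise (seen from above) so that the plate with the bowl rises by about 30 mm. Then let go, leaving the crank seated on the shaft.

Things in the scene. Friction and masses are not known exactly. Their poses are not given: they have to be found in the camera images.
- crank_handle (a point): Centre of the upright round wooden handle (22 mm diameter, 56 mm tall) of the right crank. The handle spins stiffly on its pin (0.03 N m), so it can be carried round a circle at one gripper heading. This point is 58 mm above the crank's underside, the handle's foot 30 mm, the arm's top 28 mm. Steel crank, 0.25 kg, lying flat, handle up. Axes: x from hub to handle, z up.
- crank_hub (a point): Centre, half-way up, of the right crank's square hub: 40 mm square outside, 28 mm tall, a 28 mm square hole right through it, sides along the crank's x and y. 55 mm from the handle's axis. Axes as crank_handle. The other, wrong crank has a round hub with a small round bore.
- shaft_tip (a point): Centre of the top of the lift's upright square steel shaft: 24 mm square, its upper 12 mm tapering to 10 mm, sides along this point's x and y, z up. It stands on a round collar 32 mm below this point. The hub fits in four headings with 2 mm play each way and 10 degrees of lost motion either side; seated on the collar, the hub's centre is 18 mm below this point. Space around is clear.
- lift_plate (a point): Centre of the upper face of the lift's plate (110 mm square), under the silver bowl, at the other end of the long low grey housing, 230 mm from the shaft. It rises 15 mm for each clockwise turn of the shaft (seen from above), sinks for the other way. The shaft turns against 0.12 N m and stays where it is left.

How it is judged (in metres and radians):
On the way, in this order (a step that is already met when the one before it is completed fails the run):
1. the crank's square hub is seated on the shaft, before any winding (horizontal distance between crank_hub and shaft_tip below 0.01 m and z of crank_hub in the frame of shaft_tip below -0.01 m and distance of lift_plate from where it was at the start of the episode below 0.006 m), for 0.2 s.
2. with the crank on the shaft, one full turn has been wound (plate up by about 15 mm) (horizontal distance between crank_hub and shaft_tip below 0.01 m and z of crank_hub in the frame of shaft_tip below -0.008 m and distance of lift_plate from where it was at the start of the episode above 0.014 m).
At the end, for the whole second after the job is handed in: The right crank sits on the lift's shaft, its hub within 10 mm of the shaft's axis and within 8 mm of fully down, and the plate stands 25 to 36 mm above where it started (two full turns are 30 mm) (horizontal distance between crank_hub and shaft_tip below 0.01 m and z of crank_hub in the frame of shaft_tip below -0.01 m and distance of lift_plate from where it was at the start of the episode between 0.025 and 0.036 m); the robot touches nothing.
It also fails if it takes over 64 s, if anything falls off the work surface, if the arm or the gripper's body presses on something with over 40 N, if the wrist force passes 120 N, or if a joint passes its speed limit or range.

## Robot

A 6-joint arm with a two-finger parallel gripper is mounted at the origin on the work surface. World frame = base frame: x ahead of the robot, y to its left, z up, the work surface at z = 0. Lengths are in mm, angles in rad, forces in N, time in s.
With the tool pointing down it reaches from about 350 to 775 mm from the base axis. Payload 7.3 kg.
Tool frame: the origin (TCP) lies midway between the tips of the shut fingers; the grasp point (between the pads) lies 19 mm behind it (grasp_offset is the z of the grasp point in the tool frame, in mm); z points along the fingers, y is the direction in which the jaws open and shut (so a half turn about z gives the same grasp; the last joint's range is limited). The gripper opens to 92 mm and grips with 3 to 60 N. Pads are 19 mm wide; open, the fingers measure 130 mm over their backs; the gripper's body (75 mm by 190 mm) begins 47 mm behind the grasp point.
Start: joints at [1.106, 0.342, 1.524, -0, 1.275, -0.146], TCP at [164.535, 498.571, 226.741] pointing down, gripper open.
Joint ranges: [-2.53, 2.53], [-0.77, 2.02], [0.04, 2.7], [-1, 4.14], [0.28, 2.66], [-3.11, 3.11]. Speed limits (rad/s): [2.57, 2.57, 3.14, 3.14, 3.14, 3.14].

## Interface

Orientations are given as [roll, pitch, yaw] about the fixed x, y, z axes, in that order (R = Rz(yaw) Ry(pitch) Rx(roll)).
In Python, from plant import get_obs, capture, camera_model, close_job, boxes_of, regions_of, place_of, grasp_offset gives the robot as it stands. The module is installed in compiled form; this text tells all that it offers.
- The arm moves only by the tool send_rows, never from a script. Its argument "targets" is a list that holds one entry, the list of rows, each a list of 7 numbers: the turn, a rotation vector about the tool's x, y, z in degrees, then the shift along the tool's x, y, z in mm, then the closure, from -1 (fully open) to 1 (shut). A call has 1 to 5 rows; each row is the pose to reach, as a shift and turn from the pose commanded when the call began, along the tool's axes at that moment; what a row does not reach only later rows make up. A row lasts 1/12 s, in which the tool goes at most 41.7 mm and 7.16 degrees, less where a joint would pass 70% of its speed; a pose out of reach is approached as far as the arm can. A call with a gripper value outside its range is refused whole. The fingers move at their own pace and stop on an object; the grip force is fixed at half the most. Time passes only in rows, so rows that repeat a pose let the fingers close. It gives the time, the measured TCP pose, the force and the opening at its end, in the units of the state.
- get_obs(): the state, without advancing time (a new reading comes with each control period).
- capture(name): name is "side" or "top" or "wrist"; returns the picture (480x640x3 uint8, red, green, blue); there is no depth.
- camera_model(name): a dict with "K" (3x3 intrinsics, pixels), "world_to_cam" (4x4, takes a point from world to camera coordinates). Camera axes: x right, y up, looking along -z (the intrinsics and any distortion apply to the point x, -y, -z); pixel columns grow to the right and rows downward; lengths in mm; the calibration is good to about 2 mm. A picture is of the moment at which its call begins: read the wrist's pose just before it. camera_model takes no time and is no camera call; for the wrist camera it gives the pose at the moment of the call.
- close_job(): hands the job in, once; it reports no verdict.
Trained networks look in the newest picture that a camera, given by its name, has taken for a name from the list of things; names that differ only in an ending like _2 or _b are one class to them, and where a whole thing is asked for, a point or a joint stands for the part that bears it (a point fixed in the world has none). Each returns a list of dicts, best first, with "conf" (0 to 1); they miss things now and then, are a little off and sometimes report something else, mostly with a low value. They report only what shows in the picture. A call takes as long as a camera call.
- boxes_of(label, camera): "location" ([row, column] in pixels, amid what is visible of it).
- regions_of(label, camera): "region" (480x640 bool, what is visible of it) and "location" ([row, column] in pixels, amid what is visible of it).
- place_of(label, camera): "location" ([row, column] in pixels: a listed point, or the origin of a listed thing).
The state is a dict: "time": time; "joint_positions": joint angles; "dq": joint speeds; "tau": joint torques, N m; "tool_pos": TCP position; "tcp_rot": TCP orientation; "contact_force": force on the tool from outside, world axes, zero at the start; "moment": the same for the moment, N m; "grip_width": finger opening in mm.
Only numpy, scipy, OpenCV 4.12 (cv2) and the standard library are available. Lean on these libraries where they do the work, as an engineer would, in place of code of your own. Each camera call takes 0.05 s, during which the arm holds its last target.

## Working session

There is one attempt and no reset: what is moved stays moved. The work goes in short steps, Python scripts to look and compute and a tool call to move; the robot and the scene stay as the last step left them, time stands still between calls to the robot, and variables do not carry over. Pictures are saved under pics/ and viewed, and the job is handed in when it is done.

Besides the shell and the picture viewer there is one more tool, called after ">>>" as name(argument=value, ...), one argument or row to a line, values as JSON. send_rows: Moves the arm, as the interface text tells. Its arguments: {"type":"object","properties":{"targets":{"type":"array","items":{"type":"array","items":{"type":"array","items":{"type":"number"}}}}},"required":["targets"]}

```bash
mkdir -p pics; ls
cat > h.py <<'E'
import numpy as np, cv2
from plant import *
def snap(name,fn):
    im=capture(name); cv2.imwrite('pics/'+fn,cv2.cvtColor(im,cv2.COLOR_RGB2BGR)); return im
def ray(cam,rc,cm=None):
    cm=cm or camera_model(cam); K=np.array(cm['K']); T=np.array(cm['world_to_cam'])
    p=np.linalg.inv(K)@np.array([rc[1],rc[0],1.]); d=np.array([p[0],-p[1],-p[2]])
    R=T[:3,:3]; o=-R.T@T[:3,3]; return o,R.T@d
def atz(cam,rc,z,cm=None):
    o,d=ray(cam,rc,cm); return o+d*(z-o[2])/d[2]
def tri(rays):
    A=np.zeros((3,3));b=np.zeros(3)
    for o,d in rays:
        d=d/np.linalg.norm(d);P=np.eye(3)-np.outer(d,d);A+=P;b+=P@o
    x=np.linalg.solve(A,b)
    return x,[np.linalg.norm((np.eye(3)-np.outer(d,d)/(d@d))@(x-o)) for o,d in rays]
def proj(cam,p,cm=None):
    cm=cm or camera_model(cam);T=np.array(cm['world_to_cam']);c=T[:3,:3]@np.array(p)+T[:3,3]
    q=np.array(cm['K'])@np.array([c[0],-c[1],-c[2]]);return q[1]/q[2],q[0]/q[2]
E
python3 - <<'E'
from h import *
np.set_printoptions(precision=3,suppress=True)
for c in ['side','top']:
    snap(c,c+'0.png')
    print(c,{k:(v if not hasattr(v,'shape') else v.tolist()) for k,v in camera_model(c).items() if k not in('K','world_to_cam')})
    for l in ['crank_handle','crank_hub','shaft_tip','lift_plate']:
        print(l,[(np.round(x['location'],1),round(x['conf'],2)) for x in place_of(l,c)])
o=get_obs();print(o, grasp_offset)
E
```

```text
pics
side {}
crank_handle [(array([209.5, 343.4]), 0.9)]
crank_hub [(array([212.4, 324.5]), 0.96)]
shaft_tip [(array([273.3, 313.5]), 0.64)]
lift_plate [(array([390.5, 292.2]), 0.66)]
top {}
crank_handle [(array([259.2, 373.4]), 0.7)]
crank_hub [(array([249.7, 389.9]), 0.8)]
shaft_tip [(array([240. , 267.2]), 0.42)]
lift_plate [(array([231.8, 165.1]), 0.84)]
{'time': 0.5, 'joint_positions': array([ 1.106,  0.342,  1.524,  0.   ,  1.275, -0.146]), 'dq': array([-0.   , -0.001, -0.   , -0.   ,  0.001, -0.   ]), 'tau': array([ -0.002, -43.081, -24.431,   0.072,   0.049,  -0.   ]), 'tool_pos': array([164.52 , 498.537, 226.693]), 'tcp_rot': array([-3.142, -0.   ,  2.823]), 'contact_force': array([-0.076,  0.356, -0.221]), 'moment': array([ 0.002, -0.005, -0.02 ]), 'grip_width': 91.70372844529173} -18.8
```

View pics/side0.png

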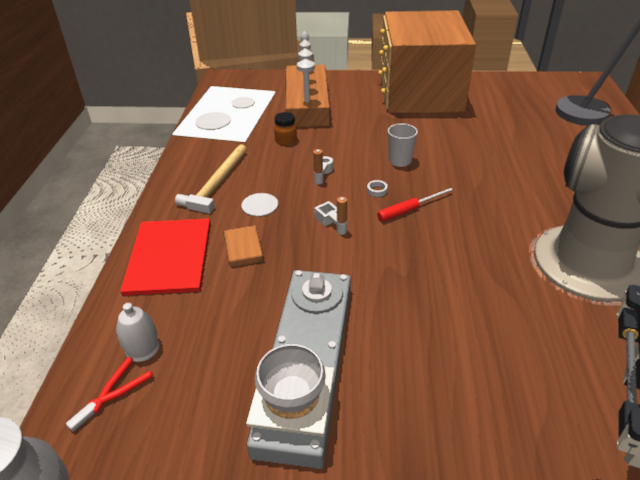

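View pics/top0.png

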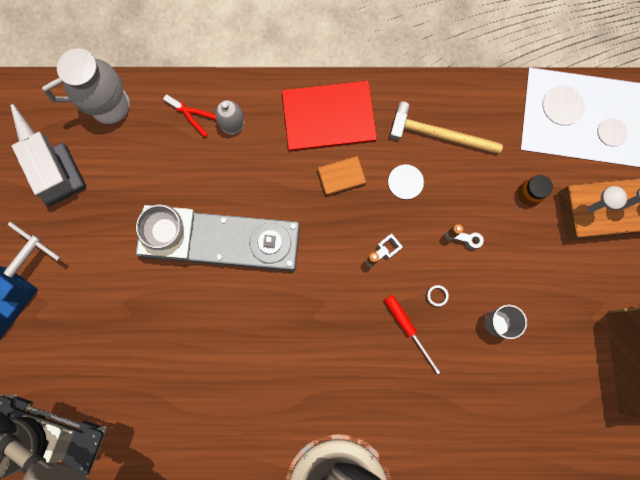

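Run:
```python
from h import *
np.set_printoptions(precision=2,suppress=True)
S=dict(h=(209.5,343.4),hub=(212.4,324.5),sh=(273.3,313.5),pl=(390.5,292.2))
T=dict(h=(259.2,373.4),hub=(249.7,389.9),sh=(240,267.2),pl=(231.8,165.1))
for k in S: print(k,*tri([ray('side',S[k]),ray('top',T[k])]))
for c in('side','top'): print(ray(c,(240,320)))
print('flat',atz('top',T['h'],58),atz('top',T['hub'],14))
```

```text
h [495.28 -78.    57.2 ] [np.float64(1.9691796002034267), np.float64(1.9691796002033497)]
hub [ 530.98 -121.19   12.66] [np.float64(5.221597471514808), np.float64(5.2215974715146904)]
sh [535.58 153.2   94.43] [np.float64(2.79857246354329), np.float64(2.7985724635431812)]
pl [553.32 378.63  77.66] [np.float64(0.24008743656424486), np.float64(0.2400874365646185)]
(array([468.64, 850.24, 780.87]), array([ 0.06, -0.75, -0.66]))
(array([ 320.19,   48.26, 1299.46]), array([ 0.17, -0.01, -0.98]))
flat [497.15 -78.12  58.  ] [ 525.49 -120.57   14.  ]
```

```bash
cat >> h.py <<'E'
from scipy.spatial.transform import Rotation as Ro
def plan(pos=None,yaw=None,ob=None,base=None):
    """shift along the tool axes & turn about tool z to reach world pos / yaw (deg), tool down. Prints"""
    ob=ob or get_obs(); R=Ro.from_euler('xyz',ob['tcp_rot']); 
    if pos is not None: print('shift',np.round(R.inv().apply(np.array(pos)-ob['tool_pos']),1))
    if yaw is not None:
        rv=(R.inv()*Ro.from_euler('xyz',[np.pi,0,np.radians(yaw)])).as_rotvec(degrees=True); print('turn',np.round(rv,1))
    print('at',np.round(ob['tool_pos'],1),'rpy',np.round(np.degrees(ob['tcp_rot']),2),'t',ob['time'],'F',np.round(ob['contact_force'],1),'w',round(ob['grip_width'],1))
E
python3 - <<'E'
from h import *
cm=camera_model('wrist');T=cm['world_to_cam'];R=T[:3,:3];print(cm['K'],-R.T@T[:3,3],-R[2])
print(cm.keys())
print(atz('wrist',(240,320),0))
plan([470,150,250],90)
plan([480,-90,200],33.7)
E
```

```text
[[378.22664039   0.         324.01136316]
 [  0.         378.22664039 235.95578539]
 [  0.           0.           1.        ]] [100.90430216 521.23176511 386.21797449] [ 0.23948989 -0.07920712 -0.96766256]
dict_keys(['K', 'world_to_cam'])
[ 1.99365700e+02  4.84203788e+02 -5.68434189e-14]
shift [-399.3 -235.2  -23.3]
turn [-0.  -0.  71.7]
at [164.5 498.5 226.7] rpy [-180.     -0.    161.73] t 0.5 F [-0.1  0.4 -0.2] w 91.7
shift [-484.1 -460.    26.7]
turn [ -0.   0. 128.]
at [164.5 498.5 226.7] rpy [-180.     -0.    161.73] t 0.5 F [-0.1  0.4 -0.2] w 91.7
```

>>> send_rows(
  targets=[
    [[0,0,7,-39,-22,0,-1],[0,0,14,-77,-44,0,-1],[0,0,21,-115,-67,0,-1],[0,0,28,-153,-89,0,-1],[0,0,35,-192,-111,0,-1]],
  ],
)

```text
time: 0.92
tool_pos: [303.8, 341.4, 226.9]
tcp_rot: [3.141, -0.0, 2.207]
contact_force: [1.0, 0.8, -0.1]
grip_width: 91.8
```

Run:
```python
from h import *
plan([500,150,235],90)
```

```text
shift [-270.5   44.2   -8.1]
turn [ 0.  -0.  36.4]
at [303.8 341.4 226.9] rpy [179.97  -0.   126.43] t 0.9167 F [ 1.   0.8 -0.1] w 91.8
```

>>> send_rows(
  targets=[
    [[0,0,7,-40,6,-1,-1],[0,0,14,-80,12,-3,-1],[0,0,21,-120,18,-4,-1],[0,0,28,-160,25,-6,-1],[0,0,35,-200,32,-8,-1]],
  ],
)

```text
time: 1.33
tool_pos: [449.4, 200.1, 235.0]
tcp_rot: [3.141, -0.0, 1.595]
contact_force: [0.9, 0.8, -0.2]
grip_width: 91.8
```

Run:
```python
from h import *
plan([500,150,235],90)
```

```text
shift [-51.3  49.4   0. ]
turn [ 0.  -0.   1.4]
at [449.4 200.1 235. ] rpy [ 1.7998e+02 -2.0000e-02  9.1380e+01] t 1.3333 F [ 0.9  0.8 -0.2] w 91.8
```

>>> send_rows(
  targets=[
    [[0,0,0,-26,25,0,-1],[0,0,0,-51,49,0,-1],[0,0,0,-51,49,0,-1],[0,0,0,-51,49,0,-1]],
  ],
)

```text
time: 1.67
tool_pos: [499.6, 151.0, 234.3]
tcp_rot: [-3.141, -0.0, 1.598]
contact_force: [-0.0, 1.2, -0.1]
grip_width: 92.0
```

Run:
```python
from h import *
plan()
np.save('cmw1.npy',camera_model('wrist'),allow_pickle=True)
snap('wrist','w1.png')
for l in ['shaft_tip','lift_plate']:
    for x in place_of(l,'wrist'): print(l,x,atz('wrist',x['location'],94))
```

```text
at [499.6 151.  234.3] rpy [-1.7996e+02 -1.0000e-02  9.1550e+01] t 1.6667 F [-0.   1.2 -0.1] w 92.0
shaft_tip {'location': [223.7, 366.6], 'conf': 0.77} [533.28449593 154.82680393  94.        ]
```

View pics/w1.png

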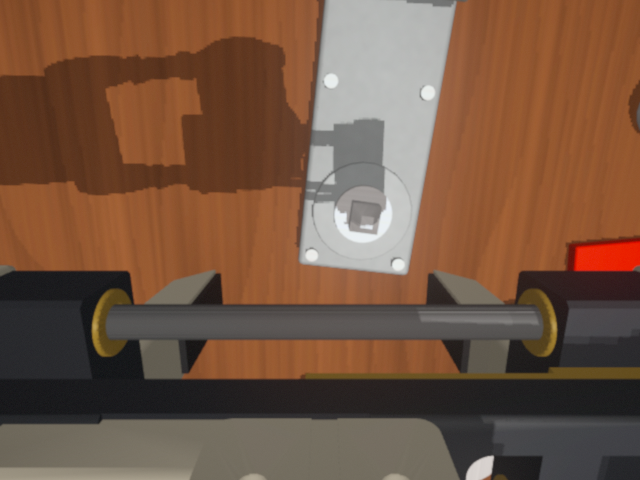

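Run:
```python
import cv2
im=cv2.imread('pics/w1.png')[150:275,295:425];cv2.imwrite('pics/w1z.png',cv2.resize(im,None,fx=4.6,fy=4.6,interpolation=cv2.INTER_CUBIC))
im=cv2.imread('pics/top0.png')[210:280,225:310];cv2.imwrite('pics/t0z.png',cv2.resize(im,None,fx=8,fy=8,interpolation=cv2.INTER_CUBIC))
im=cv2.imread('pics/side0.png')[260:315,280:355];cv2.imwrite('pics/s0z.png',cv2.resize(im,None,fx=9,fy=9,interpolation=cv2.INTER_CUBIC))
```

```text
(no output)
```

View pics/w1z.png

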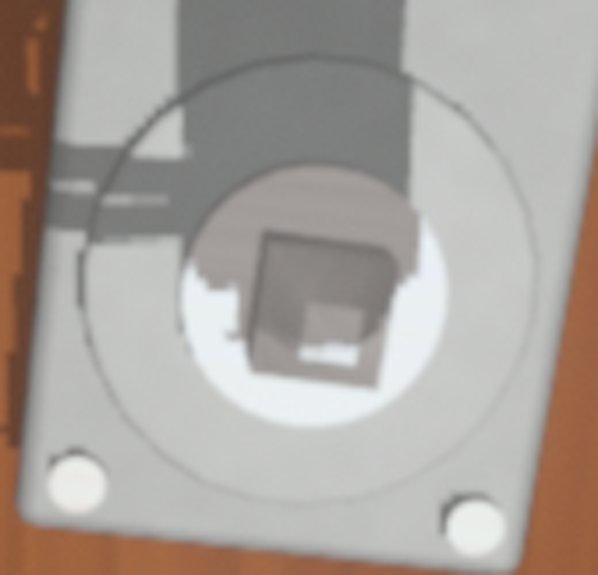

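View pics/t0z.png

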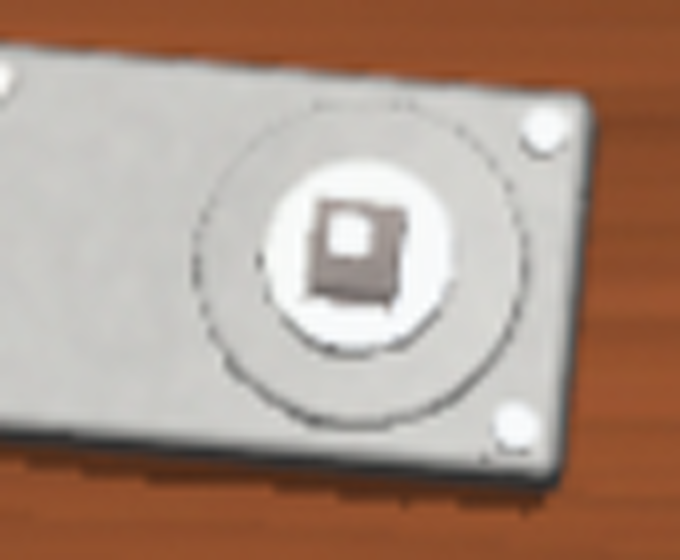

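View pics/s0z.png

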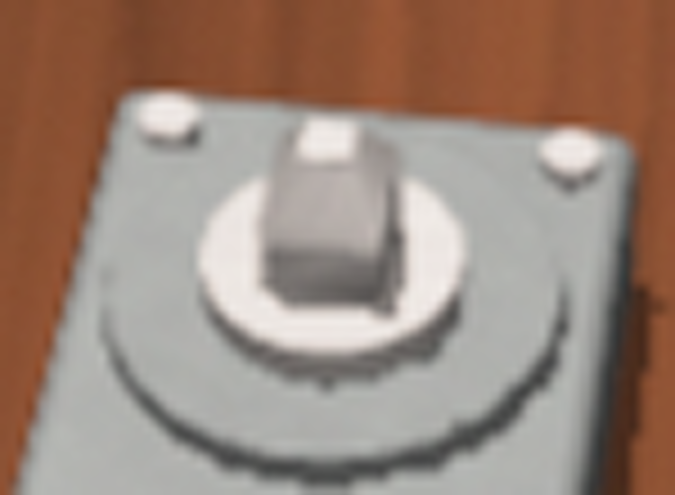

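Run:
```python
from h import *
np.set_printoptions(precision=2,suppress=True)
cw=np.load('cmw1.npy',allow_pickle=True).item()
rw=ray('wrist',(222.8,367.2),cw);rt=ray('top',(239,268.75));rs=ray('side',(275.6,316.4))
for c in ([rw,rt,rs],[rw,rt],[rw,rs],[rt,rs]): print(*tri(c))
z=tri([rw,rt,rs])[0][2]
def w(x,y):return (150+y/4.6,295+x/4.6)
def ang(a,b,h):
    p=atz('wrist',w(*a),h,cw);q=atz('wrist',w(*b),h,cw);d=q-p;return np.degrees(np.arctan2(d[1],d[0])),np.linalg.norm(d)
print(ang((250,370),(378,386),z-32),ang((265,232),(395,250),z-12),ang((20,520),(515,572),z-45),ang((303,303),(362,310),z),ang((250,370),(265,232),z-20))
```

```text
[535.2  151.4   87.69] [np.float64(1.2033225553730593), np.float64(1.223218251638678), np.float64(1.6313887576852257)]
[536.84 151.13  82.19] [np.float64(0.28896522332044794), np.float64(0.28896522332032504)]
[534.53 152.89  89.56] [np.float64(1.1156476485748446), np.float64(1.1156476485747708)]
[534.88 150.71  87.53] [np.float64(1.2806761130335629), np.float64(1.280676113033996)]
(np.float64(-5.699677644904701), np.float64(25.93320734197519)) (np.float64(-6.317461415711587), np.float64(24.331826952873943)) (np.float64(-4.700171422405451), np.float64(106.48785767108225)) (np.float64(-5.260182805154117), np.float64(10.698442428331223)) (np.float64(86.53920328046208), np.float64(26.970326200090216))
```

Run:
```python
from h import *
plan([497,-108,190],33.7)
```

```text
shift [-260.9   -9.2   44.6]
turn [-0.  -0.  58.1]
at [498.  153.1 234.7] rpy [-1.7997e+02 -2.0000e-02  9.1790e+01] t 1.8167 F [ 0.3 -0.6 -0.4] w 92.0
```

>>> send_rows(
  targets=[
    [[0,0,7,-38,-1,0,-1],[0,0,14,-75,-2,0,-1],[0,0,21,-112,-4,0,-1],[0,0,28,-149,-5,0,-1],[0,0,35,-187,-6,0,-1]],
  ],
)

```text
time: 2.23
tool_pos: [497.8, -34.7, 235.1]
tcp_rot: [3.141, -0.001, 0.987]
contact_force: [0.5, 1.0, -0.4]
grip_width: 91.8
```

Run:
```python
from h import *
plan([497,-108,190],33.7)
```

```text
shift [-61.7  39.7  45.1]
turn [ 0.  -0.  22.9]
at [497.8 -34.7 235.1] rpy [ 1.7998e+02 -3.0000e-02  5.6560e+01] t 2.2333 F [ 0.5  1.  -0.4] w 91.8
```

>>> send_rows(
  targets=[
    [[0,0,7,-20,13,15,-1],[0,0,14,-40,26,30,-1],[0,0,21,-61,39,45,-1],[0,0,23,-61,39,45,-1],[0,0,23,-61,39,45,-1]],
  ],
)

```text
time: 2.65
tool_pos: [496.9, -106.8, 189.1]
tcp_rot: [-3.14, 0.001, 0.587]
contact_force: [-1.2, -0.1, 0.1]
grip_width: 91.9
```

>>> send_rows(
  targets=[
    [[0,0,0,0,0,0,-1],[0,0,0,0,0,0,-1]],
  ],
)

```text
time: 2.82
tool_pos: [497.9, -105.9, 190.4]
tcp_rot: [3.141, -0.001, 0.592]
contact_force: [-1.0, -0.6, 0.4]
grip_width: 91.9
```

Run:
```python
from h import *
plan()
cm=camera_model('wrist')
np.save('cmw2.npy',cm,allow_pickle=True)
snap('wrist','w2.png')
for l,z in [('crank_handle',58),('crank_hub',14)]:
    for x in place_of(l,'wrist'): print(l,x,atz('wrist',x['location'],z,cm))
plan()
im=cv2.imread('pics/w2.png')[80:280,180:460];cv2.imwrite('pics/w2z.png',cv2.resize(im,None,fx=2.8,fy=2.8,interpolation=cv2.INTER_CUBIC))
```

```text
at [ 497.9 -105.9  190.4] rpy [ 1.7996e+02 -5.0000e-02  3.3930e+01] t 2.8167 F [-1.  -0.6  0.4] w 91.9
crank_handle {'location': [205.1, 290.8], 'conf': 0.81} [497.65780719 -73.95267054  58.        ]
crank_hub {'location': [189.5, 356.5], 'conf': 0.78} [ 533.56664765 -115.91902452   14.        ]
at [ 497.9 -106.3  190.3] rpy [ 1.7995e+02 -4.0000e-02  3.3870e+01] t 2.9667 F [-0.1 -0.7 -0.7] w 91.8
```

View pics/w2.png

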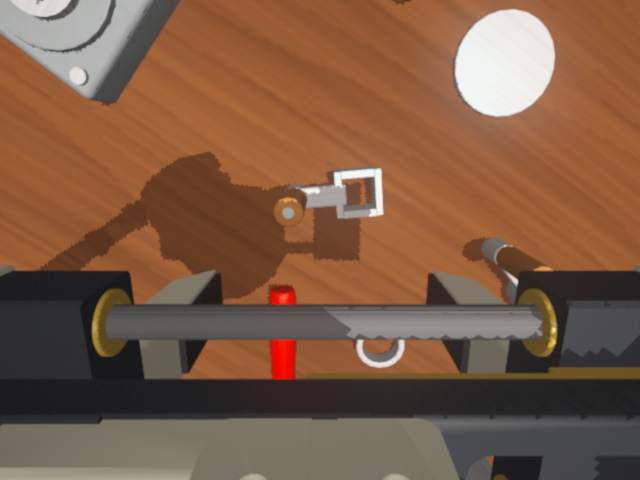

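View pics/w2z.png

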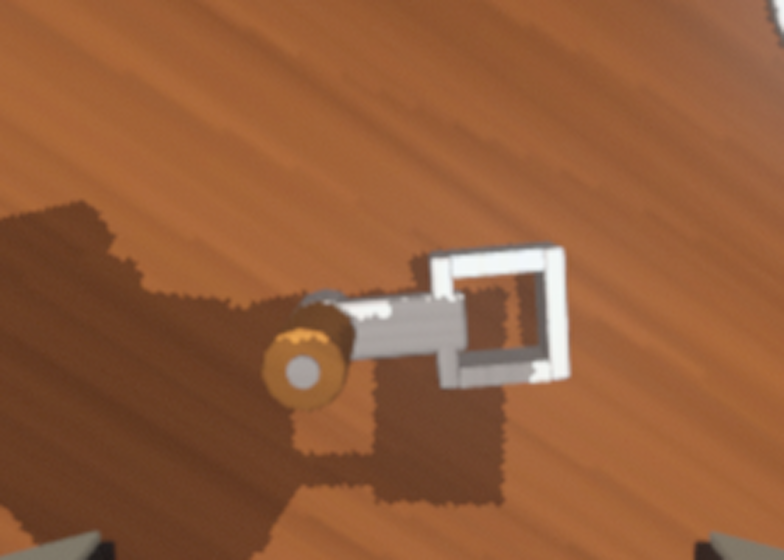

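Run:
```python
from h import *
np.set_printoptions(precision=2,suppress=True)
cm=np.load('cmw2.npy',allow_pickle=True).item()
w=lambda x,y:(80+y/2.8,180+x/2.8)
h=atz('wrist',w(303,372),86,cm)
c=[atz('wrist',w(*p),28,cm) for p in((431,255),(565,246),(569,378),(440,388))]
hub=np.mean(c,0);print(h,hub,np.linalg.norm((h-hub)[:2]),np.degrees(np.arctan2(*(h-hub)[1::-1])))
for i in range(4):
    d=c[(i+1)%4]-c[i];print(np.linalg.norm(d),np.degrees(np.arctan2(d[1],d[0])))
plan([*h[:2],190],33.7)
```

```text
[497.39 -74.75  86.  ] [ 532.84 -117.62   28.  ] 55.632518975122736 129.58098945588463
40.28632441626471 -52.22140747190675
40.451569364449746 -142.0604364464094
40.05177725630846 128.49963333904375
40.956936654050594 38.27013424955082
shift [ 17.1 -26.5   0.3]
turn [ 0.  -0.   0.2]
at [ 497.9 -106.3  190.3] rpy [179.95  -0.04  33.87] t 2.9667 F [-0.1 -0.7 -0.7] w 91.8
```

>>> send_rows(
  targets=[
    [[0,0,-2,9,-13,0,-1],[0,0,-4.7,17,-26.5,30,-1],[0,0,-4.7,17,-26.5,60,-1],[0,0,-4.7,17,-26.5,75,-1],[0,0,-4.7,17,-26.5,75,-1]],
  ],
)

```text
time: 3.38
tool_pos: [495.1, -74.3, 111.9]
tcp_rot: [-3.137, 0.003, 0.673]
contact_force: [-0.9, -0.2, -0.1]
grip_width: 91.5
```

>>> send_rows(
  targets=[
    [[0,0,0,0,0,0,-1],[0,0,0,0,0,0,-1]],
  ],
)

```text
time: 3.55
tool_pos: [498.0, -75.8, 116.0]
tcp_rot: [3.14, -0.001, 0.671]
contact_force: [0.4, -0.5, 0.3]
grip_width: 91.9
```

Run:
```python
from h import *
plan([497.4,-74.8,42],38.6)
snap('wrist','w3.png')
```

```text
shift [ 0.  -1.3 74. ]
turn [ 0.1 -0.1 -0.1]
at [498.  -75.8 116. ] rpy [ 1.799e+02 -8.000e-02  3.846e+01] t 3.55 F [ 0.4 -0.5  0.3] w 91.9
```

View pics/w3.png

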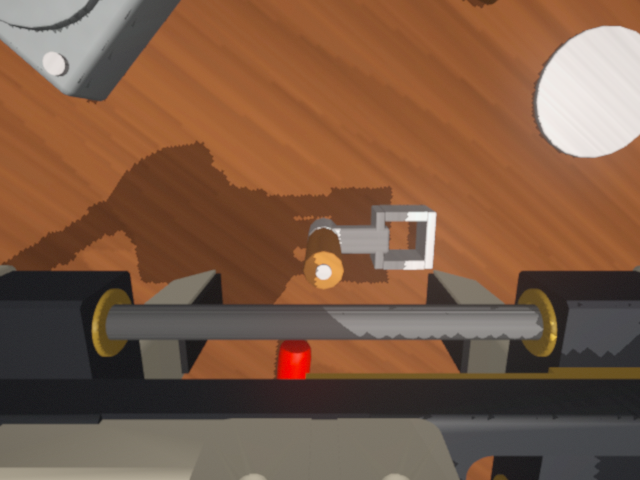

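>>> send_rows(
  targets=[
    [[0,0,0,0,-1.3,25,-1],[0,0,0,0,-1.3,50,-1],[0,0,0,0,-1.3,74,-1],[0,0,0,0,-1.3,74,-1],[0,0,0,0,-1.3,74,-1]],
  ],
)

```text
time: 4.02
tool_pos: [496.4, -74.8, 41.2]
tcp_rot: [-3.141, 0.0, 0.671]
contact_force: [-0.2, 0.3, 1.5]
grip_width: 92.0
```

>>> send_rows(
  targets=[
    [[0,0,0,0,0,0,0],[0,0,0,0,0,0,0.3],[0,0,0,0,0,0,1],[0,0,0,0,0,0,1],[0,0,0,0,0,0,1]],
  ],
)

```text
time: 4.43
tool_pos: [496.6, -74.8, 41.4]
tcp_rot: [3.141, -0.001, 0.671]
contact_force: [-0.4, -0.7, -0.3]
grip_width: 63.5
```

>>> send_rows(
  targets=[
    [[0,0,0,0,0,0,1],[0,0,0,0,0,0,1],[0,0,0,0,0,0,1],[0,0,0,0,0,0,1]],
  ],
)

```text
time: 4.77
tool_pos: [496.2, -74.6, 40.7]
tcp_rot: [-3.141, -0.0, 0.671]
contact_force: [-0.1, 1.0, 1.1]
grip_width: 36.4
```

Run:
```python
from h import *
plan()
snap('wrist','w4.png')
```

```text
at [496.2 -74.6  40.7] rpy [-179.99   -0.     38.43] t 4.7667 F [-0.1  1.   1.1] w 36.4
```

View pics/w4.png

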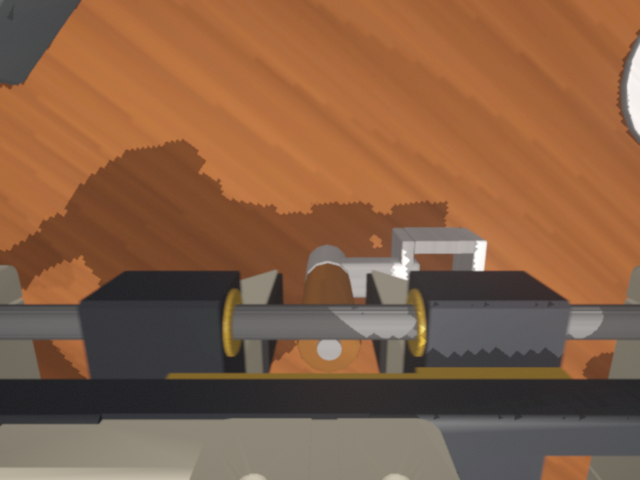

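Still closing; the handle lies between the fingers (col ~328).

>>> send_rows(
  targets=[
    [[0,0,0,0,0,0,1],[0,0,0,0,0,0,1],[0,0,0,0,0,0,1],[0,0,0,0,0,0,1],[0,0,0,0,0,0,1]],
  ],
)

```text
time: 5.23
tool_pos: [496.4, -74.8, 40.7]
tcp_rot: [3.141, -0.0, 0.671]
contact_force: [0.3, 0.4, -0.6]
grip_width: 21.4
```

>>> send_rows(
  targets=[
    [[0,0,0,0,0,-8,1],[0,0,0,0,0,-16,1],[0,0,0,0,0,-24,1],[0,0,0,0,0,-32,1],[0,0,0,0,0,-40,1]],
  ],
)

```text
time: 5.65
tool_pos: [496.4, -74.6, 81.8]
tcp_rot: [3.141, -0.0, 0.671]
contact_force: [0.2, 0.4, -2.4]
grip_width: 21.3
```

Run:
```python
from h import *
plan()
snap('wrist','w5.png');snap('side','s5.png')
for l in ['crank_handle','crank_hub']:
    for x in place_of(l,'side')[:1]: print(l,x)
```

```text
at [496.4 -74.6  81.8] rpy [ 1.7998e+02 -2.0000e-02  3.8440e+01] t 5.65 F [ 0.2  0.4 -2.4] w 21.3
crank_handle {'location': [194.7, 343.6], 'conf': 0.59}
crank_hub {'location': [197.9, 324.1], 'conf': 0.96}
```

View pics/w5.png

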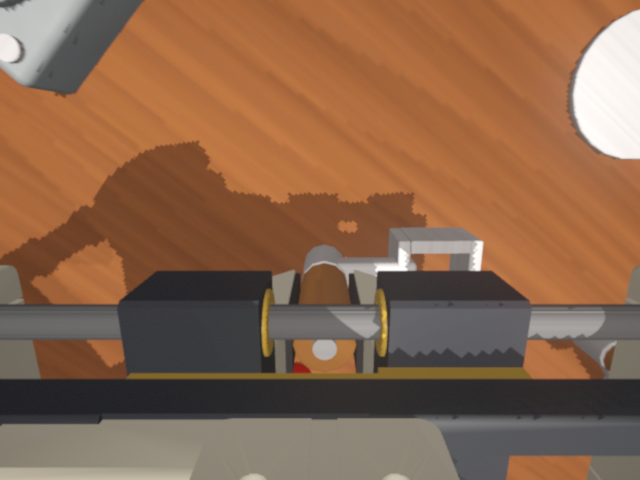

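View pics/s5.png

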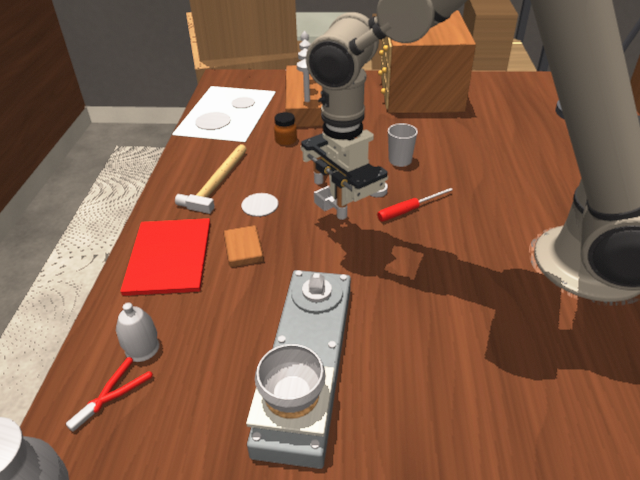

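Run:
```python
from h import *
plan([480.5,156.3,152],85)
```

```text
shift [ 131.2 -190.7  -71. ]
turn [  0.   -0.  -46.6]
at [496.3 -74.7  81. ] rpy [ 1.7997e+02 -3.0000e-02  3.8440e+01] t 5.85 F [-0.  -0.3 -2.7] w 21.3
```

>>> send_rows(
  targets=[
    [[0,0,-4,10,-14,-14,1],[0,0,-8,22,-32,-28,1],[0,0,-13,36,-52,-43,1],[0,0,-18,50,-72,-57,1],[0,0,-23,65,-94,-71,1]],
  ],
)

```text
time: 6.27
tool_pos: [488.2, 40.1, 151.9]
tcp_rot: [-3.141, 0.0, 1.076]
contact_force: [0.5, -0.0, -2.7]
grip_width: 21.2
```

Run:
```python
from h import *
plan([480.5,156.3,152],85)
```

```text
shift [ 98.6 -62.   -0.1]
turn [ -0.1   0.  -23.4]
at [488.2  40.1 151.9] rpy [-1.7994e+02  3.0000e-02  6.1640e+01] t 6.2667 F [ 0.5 -0.  -2.7] w 21.2
```

>>> send_rows(
  targets=[
    [[0,0,-5,22,-14,0,1],[0,0,-10,44,-28,0,1],[0,0,-15,66,-42,0,1],[0,0,-20,85,-53,0,1],[0,0,-23.4,98.5,-62,0,1]],
  ],
)

```text
time: 6.68
tool_pos: [480.7, 157.3, 151.2]
tcp_rot: [-3.141, -0.0, 1.486]
contact_force: [0.4, -0.1, -2.3]
grip_width: 21.5
```

>>> send_rows(
  targets=[
    [[0,0,0,0,0,0,1],[0,0,0,0,0,0,1]],
  ],
)

```text
time: 6.85
tool_pos: [480.8, 156.0, 151.1]
tcp_rot: [-3.14, 0.001, 1.482]
contact_force: [0.6, -0.5, -2.8]
grip_width: 21.2
```

Run:
```python
from h import *
plan([480.5,156.3,152],85)
np.save('cmw6.npy',camera_model('wrist'),allow_pickle=True)
snap('wrist','w6.png');snap('side','s6.png');snap('top','t6.png')
for c in('side','top','wrist'):
  for l in ['crank_handle','crank_hub','shaft_tip']:
    for x in place_of(l,c)[:2]: print(c,l,x)
def z(f,r,c,h,w,k,o): cv2.imwrite('pics/'+o,cv2.resize(cv2.imread('pics/'+f)[r:r+h,c:c+w],None,fx=k,fy=k,interpolation=cv2.INTER_CUBIC))
z('w6.png',100,300,200,240,3,'w6z.png');z('s6.png',230,250,100,120,6,'s6z.png');z('t6.png',200,210,100,120,6,'t6z.png')
```

```text
shift [ 0.3 -0.4 -0.9]
turn [-0.1  0.  -0.1]
at [480.8 156.  151.1] rpy [-1.7993e+02  3.0000e-02  8.4880e+01] t 6.85 F [ 0.6 -0.5 -2.8] w 21.2
side crank_handle {'location': [244.0, 347.6], 'conf': 0.7}
side crank_hub {'location': [261.5, 312.2], 'conf': 0.7}
side crank_hub {'location': [242.2, 348.3], 'conf': 0.63}
side shaft_tip {'location': [274.5, 316.5], 'conf': 0.47}
wrist crank_handle {'location': [306.7, 323.3], 'conf': 0.55}
wrist shaft_tip {'location': [251.9, 413.0], 'conf': 0.86}
```

View pics/w6z.png

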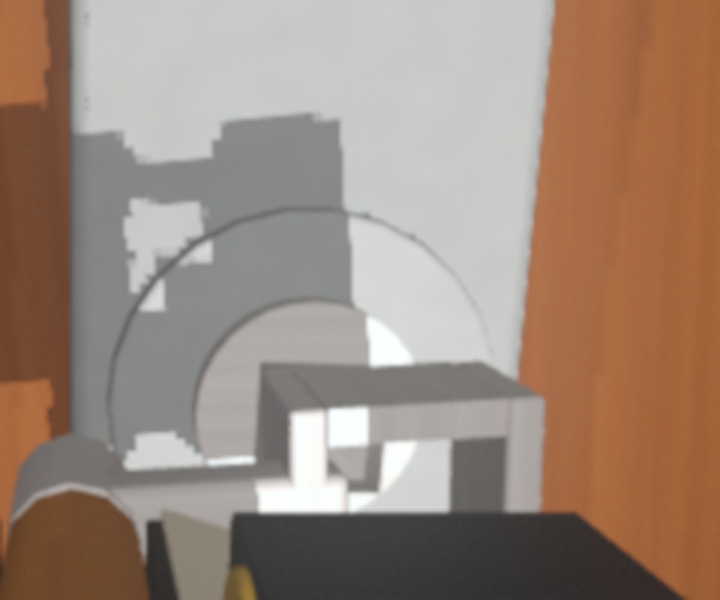

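View pics/s6z.png

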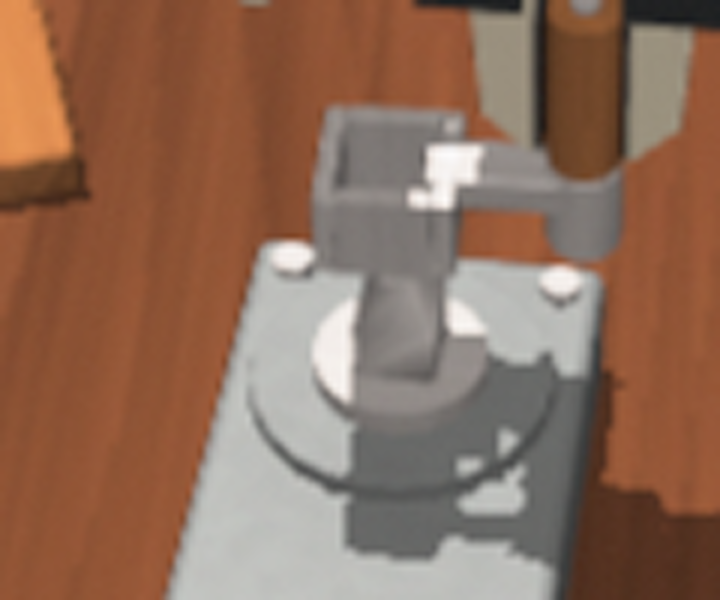

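View pics/t6z.png

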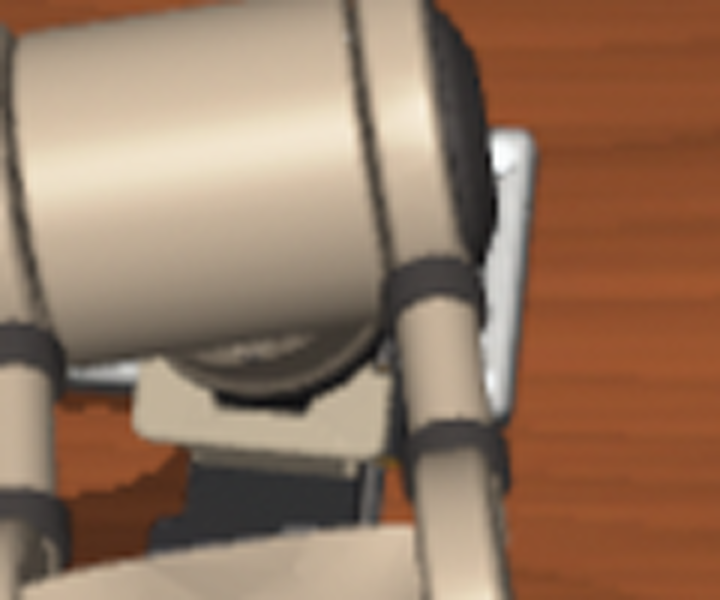

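Run:
```python
from h import *
np.set_printoptions(precision=2,suppress=True)
cm=np.load('cmw6.npy',allow_pickle=True).item()
w=lambda x,y:(100+y/3,300+x/3)
for (a,b),z in (((290,408),(543,400)),138.3),(((260,365),(490,362)),110.3):
    p=atz('wrist',w(*a),z,cm);q=atz('wrist',w(*b),z,cm);d=q-p
    n=np.array([d[1],-d[0],0])/np.linalg.norm(d[:2])  # right of direction: toward -y
    print(p,q,np.linalg.norm(d),np.degrees(np.arctan2(d[1],d[0])),'centre',(p+q)/2+20*n)
# expected shaft in this picture
s=lambda x,y:(230+y/6,250+x/6)
for (a,b),z in (((316,188),(456,205)),138.3),(((313,262),(452,272)),110.3):
    p=atz('side',s(*a),z);q=atz('side',s(*b),z);d=q-p
    n=np.array([-d[1],d[0],0])/np.linalg.norm(d[:2]); n=-n if n[1]>0 else n
    print('side',p,q,np.linalg.norm(d),np.degrees(np.arctan2(d[1],d[0])),'centre',(p+q)/2+20*n)
# shaft base in side 0
s0=lambda x,y:(260+y/9,280+x/9)
for (a,b),z in (((265,283),(380,303)),56),(((268,248),(385,245)),70):
    p=atz('side',s0(*a),z);q=atz('side',s0(*b),z);print('shaftbase',p,q,np.linalg.norm(p-q))
for P in [(535.3,151.5,88),(536.8,151.1,82),(534.5,152.9,89.5)]:
    r=proj('wrist',P,cm);print((r[1]-300)*3,(r[0]-100)*3)
```

```text
[517.51 176.93 138.3 ] [557.02 174.75 138.3 ] 39.5670263843471 -3.1629898387492665 centre [536.16 155.87 138.3 ]
[517.28 177.65 110.3 ] [558.65 174.55 110.3 ] 41.48081898560586 -4.2766699349378134 centre [536.47 156.15 110.3 ]
side [554.05 169.53 138.3 ] [514.77 174.76 138.3 ] 39.63303098856823 172.41454682807495 centre [531.77 152.32 138.3 ]
side [555.97 170.37 110.3 ] [516.4  172.72 110.3 ] 39.64052213228668 176.60405040087906 centre [535.   151.58 110.3 ]
shaftbase [546.18 159.54  56.  ] [523.19 163.94  56.  ] 23.40975904980947
shaftbase [544.83 163.5   70.  ] [522.1  161.71  70.  ] 22.804652714729688
336.51655613694163 457.93605710385174
337.32714760808653 450.70217940516335
334.0276803401587 453.8959462713523
```

```bash
cat >> h.py <<'E'
def box(c,yaw,hs,z0,z1,hs1=None):
    a=np.radians(yaw);u=np.array([np.cos(a),np.sin(a)]);v=np.array([-u[1],u[0]]);hs1=hs1 or hs
    f=lambda h,z:[np.r_[np.array(c)+h*(s*u+t*v),z] for s,t in((1,1),(1,-1),(-1,-1),(-1,1))]
    b=f(hs,z0);t=f(hs1,z1)
    return [(b[i],b[(i+1)%4]) for i in range(4)]+[(t[i],t[(i+1)%4]) for i in range(4)]+[(b[i],t[i]) for i in range(4)]
def overlay(fn,cam,cm,items,r,c,h,w,k,out):
    im=cv2.resize(cv2.imread('pics/'+fn)[r:r+h,c:c+w],None,fx=k,fy=k,interpolation=cv2.INTER_CUBIC)
    for segs,col in items:
        for p,q in segs:
            a=proj(cam,p,cm);b=proj(cam,q,cm)
            cv2.line(im,*[(int((x[1]-c+.5)*k),int((x[0]-r+.5)*k)) for x in(a,b)],col,1,cv2.LINE_AA)
    cv2.imwrite('pics/'+out,im)
E
cat > ov.py <<'E'
from h import *
import sys
cw=np.load('cmw6.npy',allow_pickle=True).item();cs=camera_model('side')
c1=np.load('cmw1.npy',allow_pickle=True).item()
zt=88; S=(535.3,151.5)
sh=box(S,-5,12,zt-32,zt-12)+box(S,-5,12,zt-12,zt,5)
H=(535.6,151.1);u=110.3
hb=box(H,-5,20,u,u+28)+box(H,-5,14,u+27.9,u+28)
B=(255,0,0);G=(0,255,0)
overlay('w6.png','wrist',cw,[(sh,B),(hb,G)],100,300,200,240,3,'o_w6.png')
overlay('s6.png','side',cs,[(sh,B),(hb,G)],230,250,100,120,6,'o_s6.png')
overlay('w1.png','wrist',c1,[(sh,B)],150,295,125,130,4.6,'o_w1.png')
a,b=cv2.imread('pics/o_w6.png'),cv2.imread('pics/o_s6.png')
E
python3 ov.py
```

```text
(no output)
```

View pics/o_w6.png

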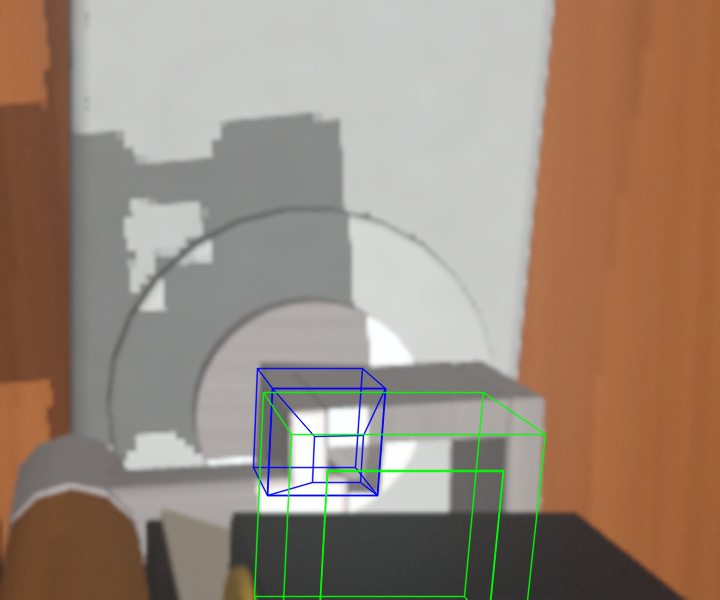

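View pics/o_s6.png

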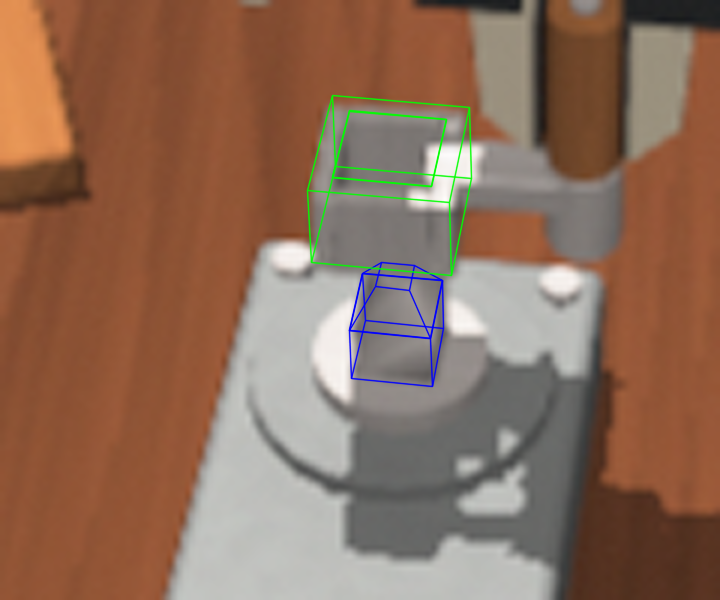

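View pics/o_w1.png

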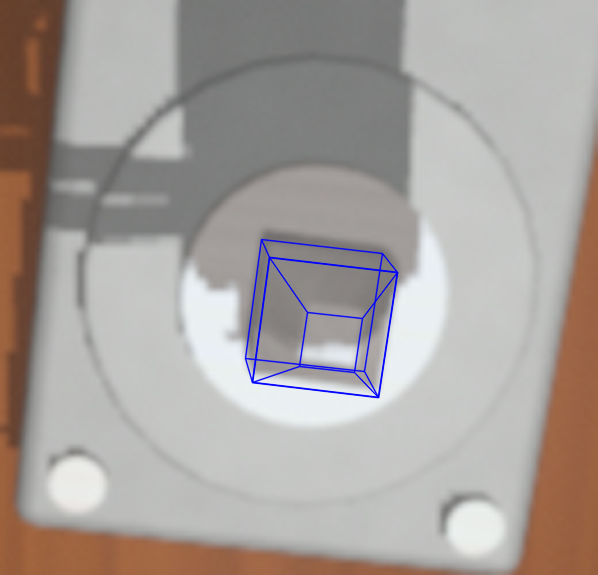

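Run:
```python
import cv2
im=cv2.imread('pics/s6.png')[240:302,295:360];cv2.imwrite('pics/s6zz.png',cv2.resize(im,None,fx=9.5,fy=9.5,interpolation=cv2.INTER_LANCZOS4))
im=cv2.imread('pics/w6.png')[210:280,370:490];cv2.imwrite('pics/w6zz.png',cv2.resize(im,None,fx=6.5,fy=6.5,interpolation=cv2.INTER_LANCZOS4))
```

View pics/s6zz.png

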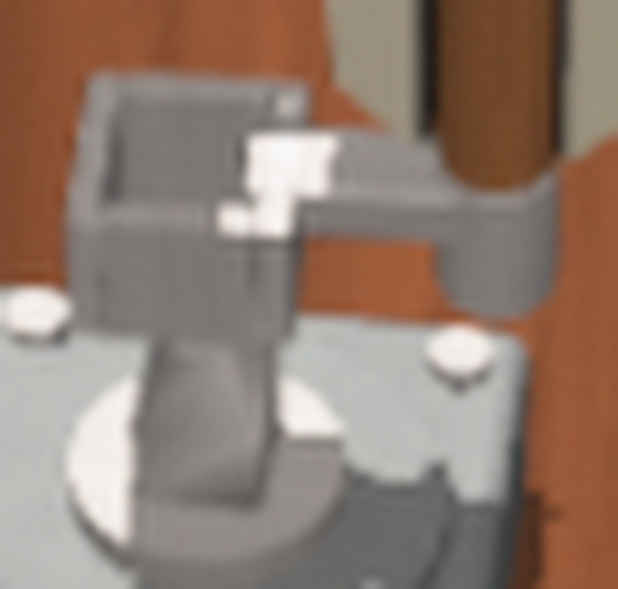

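View pics/w6zz.png

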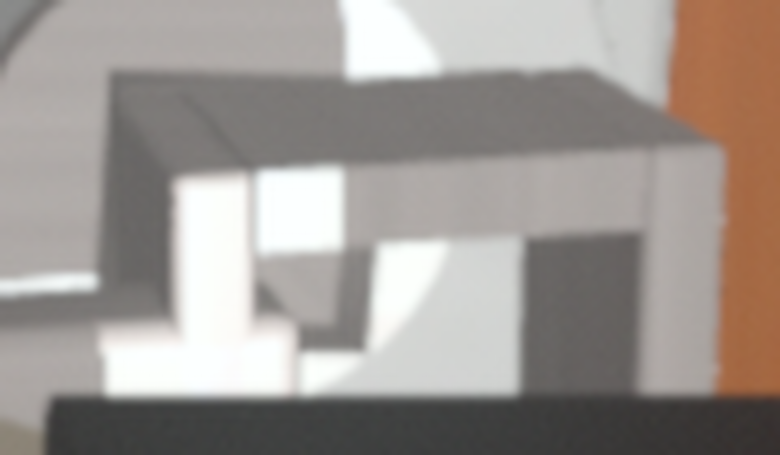

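```bash
cat > fit.py <<'E'
from h import *
from scipy.optimize import least_squares
np.set_printoptions(precision=2,suppress=True)
cw=np.load('cmw6.npy',allow_pickle=True).item();cs=camera_model('side')
S=lambda x,y:np.array((240+y/9.5-.5+.05,295+x/9.5-.5+.05)); W=lambda x,y:np.array((210+y/6.5-.42,370+x/6.5-.42))
hs=[((1,1,1),(70,213)),((1,-1,1),(92,75)),((-1,-1,1),(308,85)),((-1,1,1),(296,228)),((1,1,-1),(80,330)),((-1,1,-1),(292,340))]
hw=[((-1,1,-1),(110,72)),((-1,1,1),(172,178)),((1,1,1),(722,147)),((1,1,-1),(588,70))]
def corner(p,c):
    R=Ro.from_euler('xyz',[p[4],p[5],p[3]],degrees=True)
    return np.array(p[:3])+R.apply(np.array([20*c[0],20*c[1],14*c[2]]))
def res(p,cams):
    p=np.r_[p,[0]*(6-len(p))] ;r=[]
    if 's' in cams: r+=[np.array(proj('side',corner(p,c),cs))-S(*q) for c,q in hs]
    if 'w' in cams: r+=[np.array(proj('wrist',corner(p,c),cw))-W(*q) for c,q in hw]
    return np.concatenate(r)
for cams in('s','w','sw'):
  for n in (4,6):
    o=least_squares(lambda p:res(p,cams),[535,151,124,-5,0,0][:n]);print(cams,o.x,'rms',np.sqrt(np.mean(o.fun**2)))
E
python3 fit.py
```

```text
s [537.48 127.87 100.35  -1.14] rms 0.3021089921434037
s [537.3  131.57 103.39  -0.48   2.34  -0.98] rms 0.20497497486932706
w [536.19 155.99 123.49  -3.06] rms 0.8656877619259771
w [536.25 155.97 122.69  -3.11   1.43   0.25] rms 0.7275316490588417
sw [535.15 156.9  127.13  -2.98] rms 0.8676599563361674
sw [535.04 157.   126.9   -3.15   1.23   0.64] rms 0.8108016014070215
```

>>> send_rows(
  targets=[
    [[0,0,2,-1.6,-0.6,0,1],[0,0,2,-1.6,-0.6,7,1],[0,0,2,-1.6,-0.6,14,1],[0,0,2,-1.6,-0.6,20,1],[0,0,2,-1.6,-0.6,20,1]],
  ],
)

```text
time: 7.87
tool_pos: [479.6, 153.8, 129.9]
tcp_rot: [-3.139, 0.001, 1.446]
contact_force: [-0.1, 0.0, -2.0]
grip_width: 21.3
```

>>> send_rows(
  targets=[
    [[0,0,0,0,0,0,1],[0,0,0,0,0,0,1]],
  ],
)

```text
time: 8.03
tool_pos: [480.7, 154.1, 131.6]
tcp_rot: [-3.141, -0.0, 1.446]
contact_force: [0.7, -1.1, -2.1]
grip_width: 21.3
```

Run:
```python
from h import *
plan()
np.save('cmw7.npy',camera_model('wrist'),allow_pickle=True)
snap('wrist','w7.png');snap('side','s7.png')
def z(f,r,c,h,w,k,o): cv2.imwrite('pics/'+o,cv2.resize(cv2.imread('pics/'+f)[r:r+h,c:c+w],None,fx=k,fy=k,interpolation=cv2.INTER_CUBIC))
z('w7.png',200,370,80,120,6,'w7z.png');z('s7.png',240,295,62,65,9,'s7z.png')
```

```text
at [480.7 154.1 131.6] rpy [-179.99   -0.     82.85] t 8.0333 F [ 0.7 -1.1 -2.1] w 21.3
```

View pics/w7z.png

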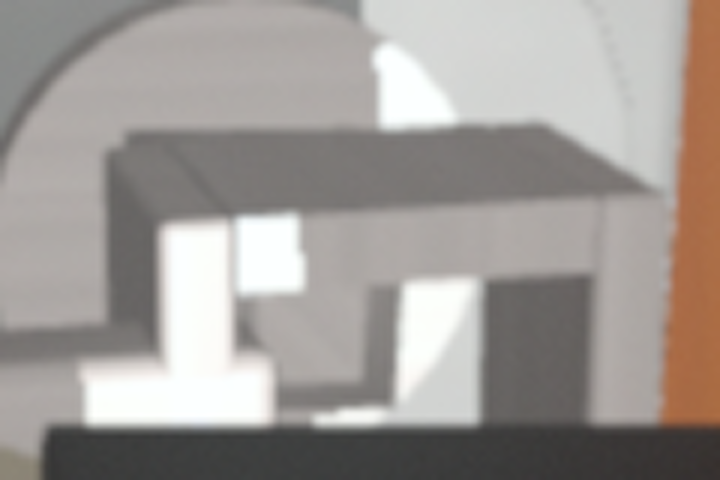

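View pics/s7z.png

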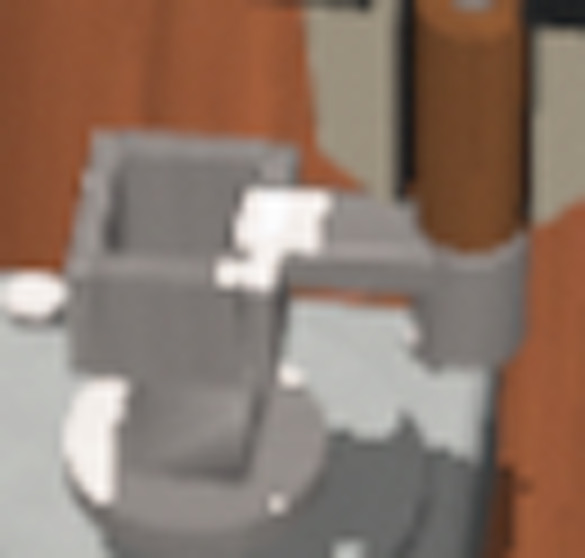

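Run:
```python
from h import *
from scipy.optimize import least_squares
np.set_printoptions(precision=2,suppress=True)
cw=np.load('cmw7.npy',allow_pickle=True).item()
W=lambda x,y:np.array((200+y/6-.4,370+x/6-.4))
hw=[((-1,1,-1),(108,152)),((-1,1,1),(160,220)),((1,1,1),(660,195)),((1,1,-1),(540,125))]
def cor(p,a,b):
    t=np.radians(p[2]);return np.array([p[0]+a*np.cos(t)-b*np.sin(t),p[1]+a*np.sin(t)+b*np.cos(t)])
u=131.6-40.8
o=least_squares(lambda p:np.concatenate([np.array(proj('wrist',[*cor(p,20*c[0],20*c[1]),u+14+14*c[2]],cw))-W(*q) for c,q in hw]),[535,151,-5]);print('hub',o.x,np.reshape(o.fun,(-1,2)))
for zt in(86,88,90):
  sw=[((12,-12,zt-12),(392,405)),((5,-5,zt),(360,382))]
  o=least_squares(lambda p:np.concatenate([np.array(proj('wrist',[*cor([*p,-5.5],*c[:2]),c[2]],cw))-W(*q) for c,q in sw]),[535,151]);print('shaft',zt,o.x,o.fun)
```

```text
hub [536.15 151.89  -3.92] [[-0.98 -1.37]
 [ 0.88 -0.61]
 [ 0.49  1.3 ]
 [-0.47  0.57]]
shaft 86 [536.32 151.6 ] [ 0.23  0.21 -0.21 -0.2 ]
shaft 88 [535.8  152.36] [ 0.25  0.24 -0.23 -0.23]
shaft 90 [535.29 153.12] [ 0.27  0.27 -0.25 -0.25]
```

>>> send_rows(
  targets=[
    [[0,0,0.5,0,0,5,1],[0,0,1,0,0,10,1],[0,0,1,0,0,14,1],[0,0,1,0,0,18,1],[0,0,1,0,0,22,1]],
  ],
)

```text
time: 8.55
tool_pos: [480.6, 154.1, 109.2]
tcp_rot: [-3.141, -0.0, 1.428]
contact_force: [0.8, 0.5, -2.4]
grip_width: 21.0
```

>>> send_rows(
  targets=[
    [[0,0,0,0,0,3,1],[0,0,0,0,0,6,1],[0,0,0,0,0,9,1]],
  ],
)

```text
time: 8.8
tool_pos: [479.2, 154.2, 101.2]
tcp_rot: [-3.139, 0.0, 1.428]
contact_force: [-14.2, 1.1, 22.6]
grip_width: 21.2
```

Run:
```python
from h import *
plan()
np.save('cmw8.npy',camera_model('wrist'),allow_pickle=True)
snap('wrist','w8.png');snap('side','s8.png')
def z(f,r,c,h,w,k,o): cv2.imwrite('pics/'+o,cv2.resize(cv2.imread('pics/'+f)[r:r+h,c:c+w],None,fx=k,fy=k,interpolation=cv2.INTER_CUBIC))
z('w8.png',200,300,90,200,4,'w8z.png');z('s8.png',240,295,72,75,8,'s8z.png')
plan()
```

```text
at [479.2 154.2 101.2] rpy [-1.7984e+02  1.0000e-02  8.1840e+01] t 8.8 F [-14.2   1.1  22.6] w 21.2
at [479.3 154.3 101.6] rpy [-179.88    0.     81.86] t 8.9 F [-8.8  1.4 11.8] w 21.2
```

View pics/w8z.png

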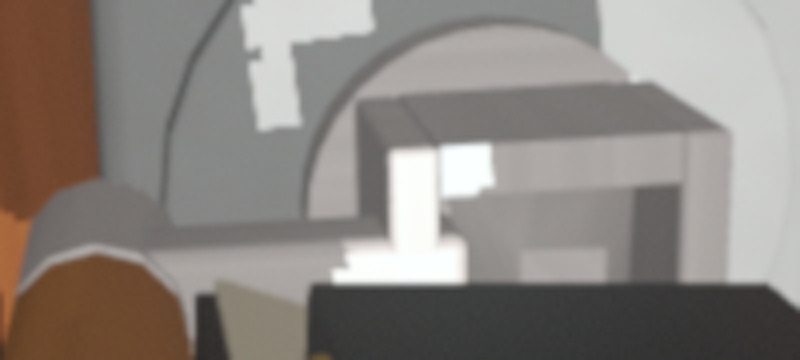

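View pics/s8z.png

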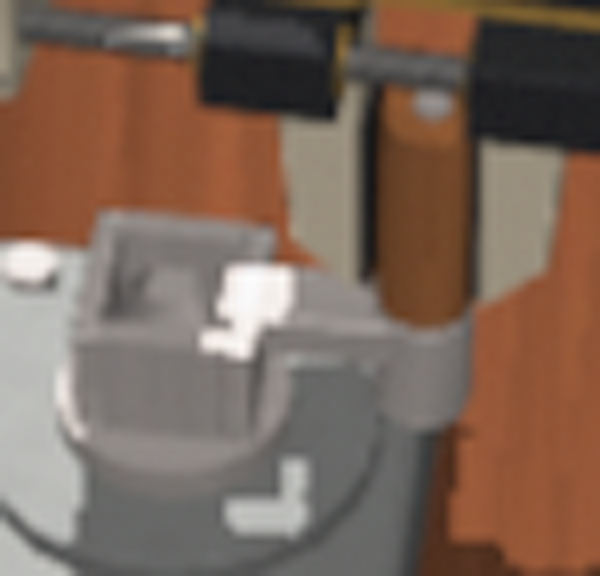

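>>> send_rows(
  targets=[
    [[0,0,0,0,-1,0,1],[0,0,0,0,-2,0,1],[0,0,0,0,-2,0,1]],
  ],
)

```text
time: 9.15
tool_pos: [478.8, 154.3, 101.7]
tcp_rot: [3.14, -0.0, 1.429]
contact_force: [-3.1, -1.2, 7.4]
grip_width: 21.6
```

>>> send_rows(
  targets=[
    [[0,0,0,0,0,1,1],[0,0,0,0,0,2,1],[0,0,0,0,0,2,1]],
  ],
)

```text
time: 9.4
tool_pos: [478.7, 154.5, 100.7]
tcp_rot: [3.14, -0.001, 1.429]
contact_force: [-9.6, -0.8, 18.5]
grip_width: 21.1
```

Run:
```python
from h import *
plan()
np.save('cmw9.npy',camera_model('wrist'),allow_pickle=True)
snap('wrist','w9.png');snap('side','s9.png')
def z(f,r,c,h,w,k,o): cv2.imwrite('pics/'+o,cv2.resize(cv2.imread('pics/'+f)[r:r+h,c:c+w],None,fx=k,fy=k,interpolation=cv2.INTER_CUBIC))
z('w9.png',210,370,65,125,6.3,'w9z.png');z('s9.png',258,295,48,60,12,'s9z.png')
cs=camera_model('side')
for zt in (88,90,92,94):
  S=(535.3,151.8);u=zt-32
  a=box(S,-5.5,12,zt-32,zt-12)+box(S,-5.5,12,zt-12,zt,5)
  b=box(S,-5.5,20,u,u+28)+box(S,-5.5,14,u+27.9,u+28)
  overlay('s9.png','side',cs,[(a,(255,0,0)),(b,(0,255,0))],258,295,48,60,12,'o_s9_%d.png'%zt)
```

```text
at [478.7 154.5 100.7] rpy [ 1.7991e+02 -3.0000e-02  8.1850e+01] t 9.4 F [-9.6 -0.8 18.5] w 21.1
```

View pics/w9z.png

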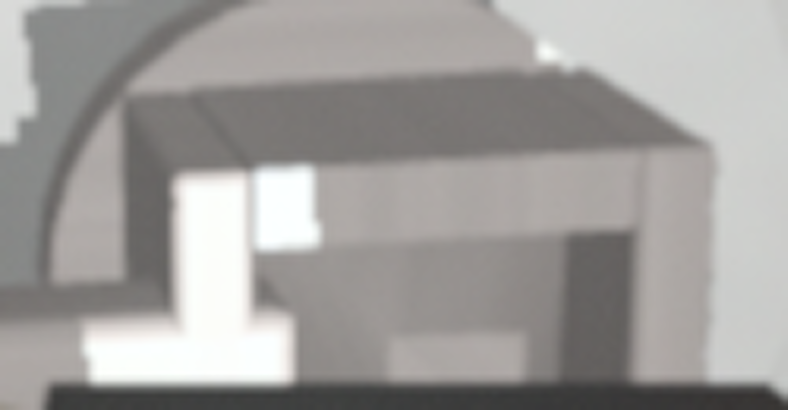

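View pics/s9z.png

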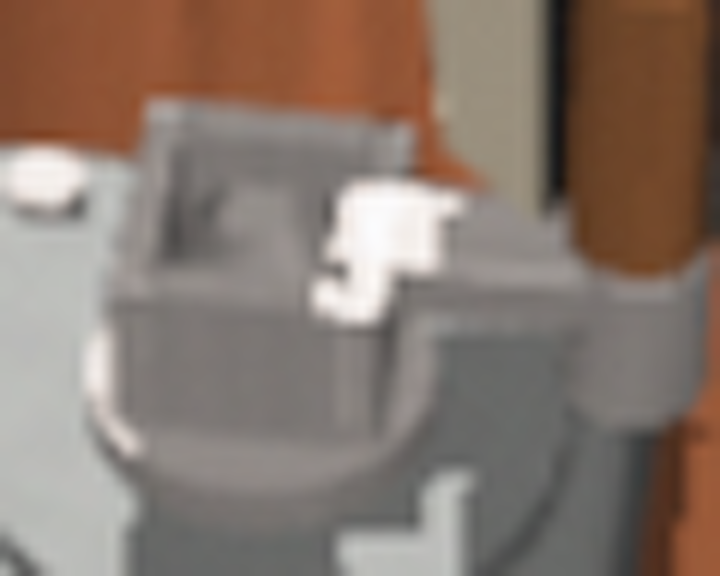

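View pics/o_s9_90.png

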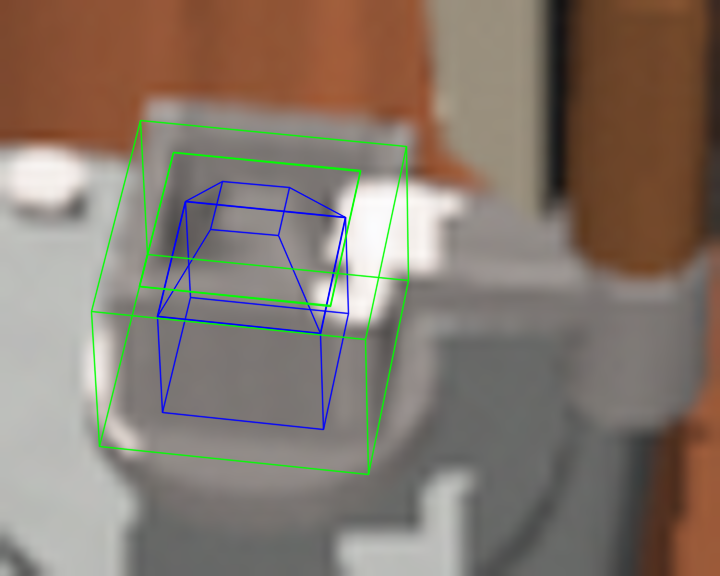

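>>> send_rows(
  targets=[
    [[0,0,0,0,0,-2,1],[0,0,0,0,0,-2,0.4],[0,0,0,0,0,-2,0.2],[0,0,0,0,0,-2,0.2],[0,0,0,0,0,-2,0.2]],
  ],
)

```text
time: 9.92
tool_pos: [478.7, 154.2, 100.4]
tcp_rot: [-3.141, 0.0, 1.428]
contact_force: [-0.0, 0.2, -1.1]
grip_width: 36.4
```

Run:
```python
from h import *
plan()
np.save('cmw10.npy',camera_model('wrist'),allow_pickle=True)
snap('wrist','w10.png');snap('side','s10.png')
def z(f,r,c,h,w,k,o): cv2.imwrite('pics/'+o,cv2.resize(cv2.imread('pics/'+f)[r:r+h,c:c+w],None,fx=k,fy=k,interpolation=cv2.INTER_CUBIC))
z('w10.png',210,300,80,200,4,'w10z.png');z('s10.png',258,295,48,60,12,'s10z.png')
```

```text
at [478.7 154.2 100.4] rpy [-179.99    0.     81.83] t 9.9167 F [-0.   0.2 -1.1] w 36.4
```

View pics/w10z.png

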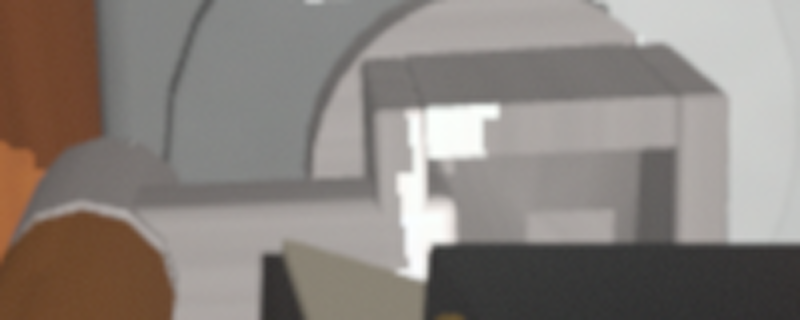

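View pics/s10z.png

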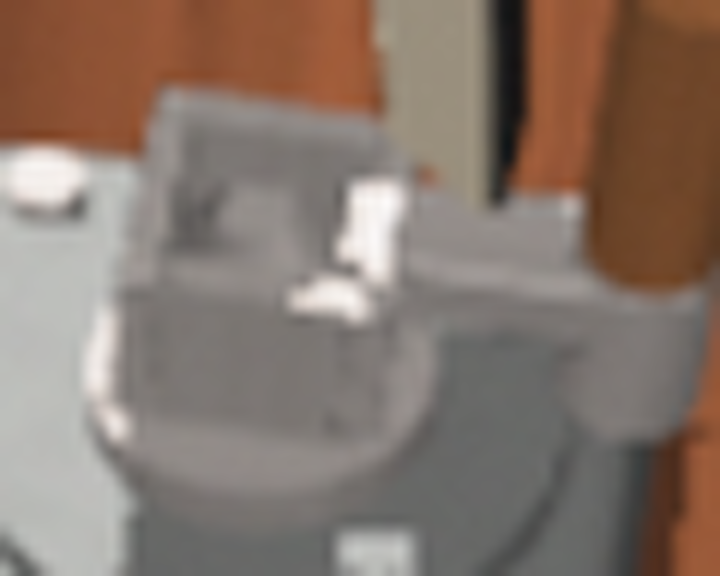

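>>> send_rows(
  targets=[
    [[0,0,0,0,0,-1.5,0.2],[0,0,0,0,0,-1.5,1],[0,0,0,0,0,-1.5,1],[0,0,0,0,0,-1.5,1],[0,0,0,0,0,-1.5,1]],
  ],
)

```text
time: 10.43
tool_pos: [478.7, 154.3, 102.3]
tcp_rot: [3.141, -0.0, 1.428]
contact_force: [-2.0, -0.0, 1.2]
grip_width: 21.3
```

>>> send_rows(
  targets=[
    [[0,0,0,0,0,0,1],[0,0,0,0,0,0,1],[0,0,0,0,0,0,1]],
  ],
)

```text
time: 10.68
tool_pos: [478.6, 154.3, 102.3]
tcp_rot: [-3.142, -0.0, 1.428]
contact_force: [-2.3, -0.3, 2.2]
grip_width: 21.6
```

Run:
```python
from h import *
plan()
np.save('cmw11.npy',camera_model('wrist'),allow_pickle=True)
snap('wrist','w11.png');snap('side','s11.png')
def z(f,r,c,h,w,k,o): cv2.imwrite('pics/'+o,cv2.resize(cv2.imread('pics/'+f)[r:r+h,c:c+w],None,fx=k,fy=k,interpolation=cv2.INTER_CUBIC))
z('s11.png',235,275,90,100,7,'s11z.png')
# winding table
yaw=np.radians(81.84);tx=np.array([np.cos(yaw),np.sin(yaw)]);ty=np.array([np.sin(yaw),-np.cos(yaw)])
P=lambda a:55*np.array([np.cos(np.radians(a)),np.sin(np.radians(a))])
a=175
for k in range(13):
    st=8 if k==0 else 12
    row=[]
    for i in range(1,6):
        d=P(a-st*i)-P(a); row.append([0,0,0,round(d@tx,1),round(d@ty,1),0,1])
    print(a,row); a-=5*st
```

```text
at [478.6 154.3 102.3] rpy [-1.800e+02 -1.000e-02  8.183e+01] t 10.6833 F [-2.3 -0.3  2.2] w 21.6
175 [[0, 0, 0, np.float64(7.7), np.float64(0.1), 0, 1], [0, 0, 0, np.float64(15.3), np.float64(1.3), 0, 1], [0, 0, 0, np.float64(22.6), np.float64(3.5), 0, 1], [0, 0, 0, np.float64(29.6), np.float64(6.7), 0, 1], [0, 0, 0, np.float64(36.0), np.float64(10.9), 0, 1]]
135 [[0, 0, 0, np.float64(8.4), np.float64(7.8), 0, 1], [0, 0, 0, np.float64(15.1), np.float64(17.2), 0, 1], [0, 0, 0, np.float64(19.6), np.float64(27.8), 0, 1], [0, 0, 0, np.float64(21.8), np.float64(39.1), 0, 1], [0, 0, 0, np.float64(21.6), np.float64(50.6), 0, 1]]
75 [[0, 0, 0, np.float64(-2.6), np.float64(11.2), 0, 1], [0, 0, 0, np.float64(-7.4), np.float64(21.6), 0, 1], [0, 0, 0, np.float64(-14.3), np.float64(30.8), 0, 1], [0, 0, 0, np.float64(-22.9), np.float64(38.4), 0, 1], [0, 0, 0, np.float64(-33.0), np.float64(44.0), 0, 1]]
15 [[0, 0, 0, np.float64(-11.0), np.float64(3.4), 0, 1], [0, 0, 0, np.float64(-22.4), np.float64(4.4), 0, 1], [0, 0, 0, np.float64(-33.9), np.float64(3.1), 0, 1], [0, 0, 0, np.float64(-44.7), np.fl
[... 1832 characters left out ...]
0, np.float64(-19.6), np.float64(-27.8), 0, 1], [0, 0, 0, np.float64(-21.8), np.float64(-39.1), 0, 1], [0, 0, 0, np.float64(-21.6), np.float64(-50.6), 0, 1]]
-465 [[0, 0, 0, np.float64(2.6), np.float64(-11.2), 0, 1], [0, 0, 0, np.float64(7.4), np.float64(-21.6), 0, 1], [0, 0, 0, np.float64(14.3), np.float64(-30.8), 0, 1], [0, 0, 0, np.float64(22.9), np.float64(-38.4), 0, 1], [0, 0, 0, np.float64(33.0), np.float64(-44.0), 0, 1]]
-525 [[0, 0, 0, np.float64(11.0), np.float64(-3.4), 0, 1], [0, 0, 0, np.float64(22.4), np.float64(-4.4), 0, 1], [0, 0, 0, np.float64(33.9), np.float64(-3.1), 0, 1], [0, 0, 0, np.float64(44.7), np.float64(0.7), 0, 1], [0, 0, 0, np.float64(54.6), np.float64(6.6), 0, 1]]
```

View pics/s11z.png

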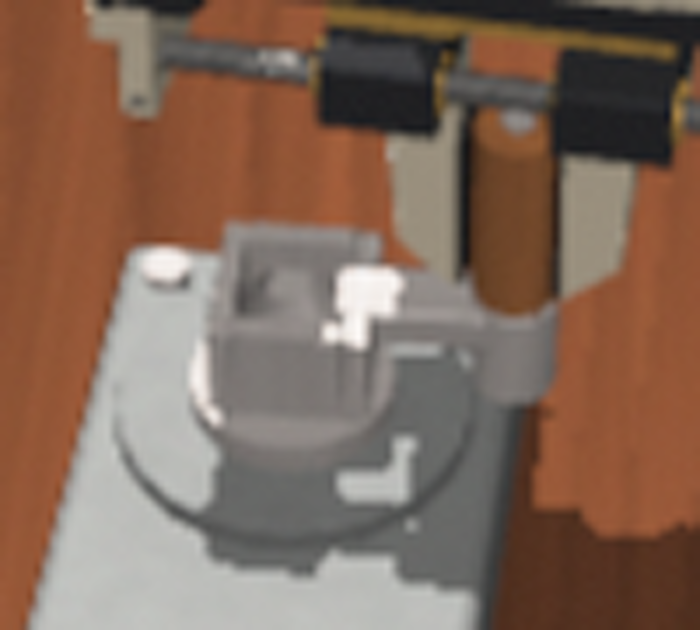

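>>> send_rows(
  targets=[
    [[0,0,0,7.7,0.1,0,1],[0,0,0,15.3,1.3,0,1],[0,0,0,22.6,3.5,0,1],[0,0,0,29.6,6.7,0,1],[0,0,0,36,10.9,0,1]],
  ],
)

```text
time: 11.2
tool_pos: [493.4, 189.9, 102.2]
tcp_rot: [-3.139, -0.0, 1.429]
contact_force: [-6.7, 2.1, 6.2]
grip_width: 21.6
```

Run:
```python
from h import *
plan()
o=get_obs();print(np.round(o['tool_pos'][:2]-[533.6,149.6],1), o['moment'])
snap('wrist','w12.png');snap('side','s12.png')
def z(f,r,c,h,w,k,o): cv2.imwrite('pics/'+o,cv2.resize(cv2.imread('pics/'+f)[r:r+h,c:c+w],None,fx=k,fy=k,interpolation=cv2.INTER_CUBIC))
z('s12.png',235,235,90,130,6,'s12z.png')
plan()
```

```text
at [493.4 189.9 102.2] rpy [-1.7984e+02 -2.0000e-02  8.1860e+01] t 11.2 F [-6.7  2.1  6.2] w 21.6
[-40.2  40.3] [ 8.08642229e-02  1.23870405e+00 -3.91182922e-05]
at [494.3 190.7 102.3] rpy [-1.7992e+02 -1.0000e-01  8.1880e+01] t 11.3 F [-5.5  4.5  6.2] w 21.7
```

View pics/s12z.png

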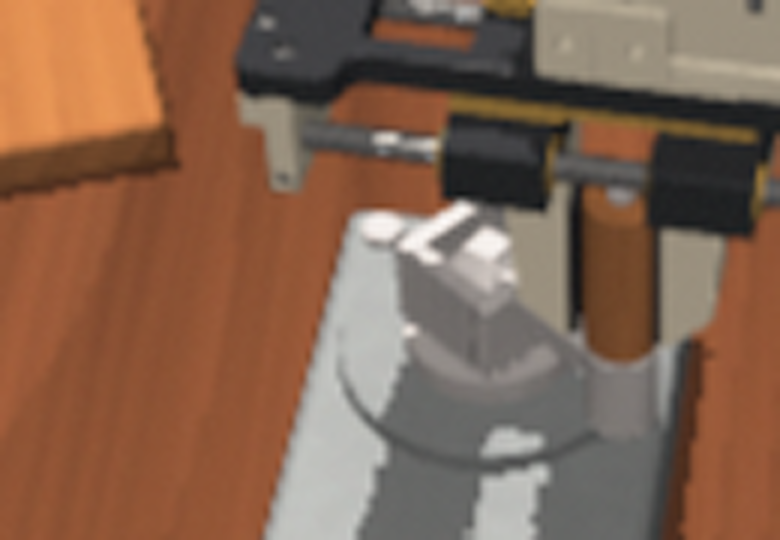

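>>> send_rows(
  targets=[
    [[0,0,0,9.0,7.0,0,1],[0,0,0,15.7,16.4,0,1],[0,0,0,20.2,27.0,0,1],[0,0,0,22.4,38.3,0,1],[0,0,0,22.2,49.8,0,1]],
  ],
)

```text
time: 11.72
tool_pos: [547.7, 206.5, 102.6]
tcp_rot: [3.141, -0.003, 1.429]
contact_force: [-1.6, 5.4, 3.6]
grip_width: 21.3
```

Run:
```python
from h import *
snap('side','s13.png')
def z(f,r,c,h,w,k,o): cv2.imwrite('pics/'+o,cv2.resize(cv2.imread('pics/'+f)[r:r+h,c:c+w],None,fx=k,fy=k,interpolation=cv2.INTER_CUBIC))
z('s13.png',235,235,180,130,3.3,'s13z.png')
plan()
```

```text
at [550.2 205.6 102.8] rpy [179.79  -0.21  81.86] t 11.7667 F [1.  6.2 4. ] w 21.2
```

View pics/s13z.png

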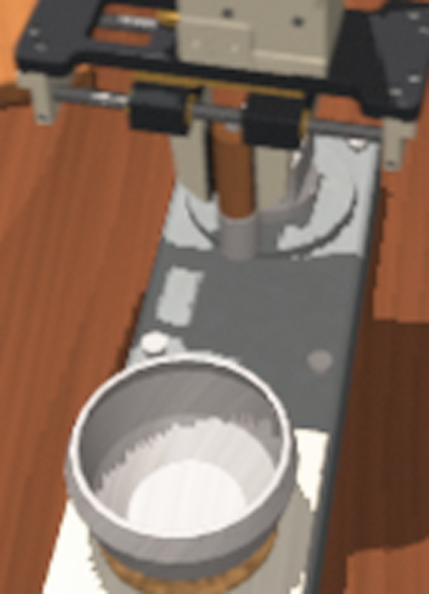

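>>> send_rows(
  targets=[
    [[0,0,0,-1.6,11.2,0,1],[0,0,0,-6.4,21.6,0,1],[0,0,0,-13.3,30.8,0,1],[0,0,0,-21.9,38.4,0,1],[0,0,0,-32,44,0,1]],
  ],
)

```text
time: 12.18
tool_pos: [588.1, 167.1, 102.8]
tcp_rot: [3.138, -0.003, 1.429]
contact_force: [1.1, 4.3, 2.4]
grip_width: 21.0
```

>>> send_rows(
  targets=[
    [[0,0,0,-11,3.4,0,1],[0,0,0,-22.4,4.4,0,1],[0,0,0,-33.9,3.1,0,1]],
  ],
)

```text
time: 12.43
tool_pos: [585.7, 131.2, 102.7]
tcp_rot: [3.138, -0.001, 1.429]
contact_force: [2.9, 2.0, 2.7]
grip_width: 21.4
```

>>> send_rows(
  targets=[
    [[0,0,0,-10.8,-3.8,0,1],[0,0,0,-20.7,-9.7,0,1],[0,0,0,-29.1,-17.5,0,1],[0,0,0,-35.8,-26.9,0,1],[0,0,0,-40.3,-37.5,0,1]],
  ],
)

```text
time: 12.85
tool_pos: [540.2, 96.8, 102.0]
tcp_rot: [-3.141, -0.002, 1.427]
contact_force: [3.0, 9.8, -0.1]
grip_width: 21.4
```

Run:
```python
from h import *
plan()
snap('side','s14.png')
print(place_of('lift_plate','side'))
def z(f,r,c,h,w,k,o): cv2.imwrite('pics/'+o,cv2.resize(cv2.imread('pics/'+f)[r:r+h,c:c+w],None,fx=k,fy=k,interpolation=cv2.INTER_CUBIC))
z('s14.png',205,215,250,180,2.4,'s14z.png')
plan()
```

```text
at [540.2  96.8 102. ] rpy [-1.7995e+02 -1.0000e-01  8.1760e+01] t 12.85 F [ 3.   9.8 -0.1] w 21.4
[{'location': [385.1, 292.9], 'conf': 0.68}]
at [538.7  96.8 102. ] rpy [-1.7982e+02 -4.0000e-02  8.1790e+01] t 12.95 F [-1.3  4.2  1.7] w 21.3
```

View pics/s14z.png

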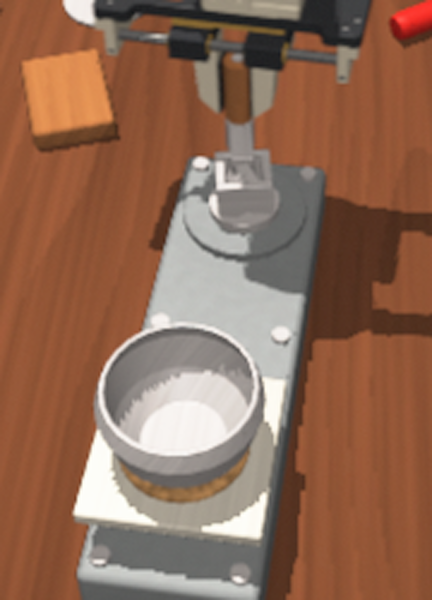

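>>> send_rows(
  targets=[
    [[0,0,0,-2.2,-11.3,0,1],[0,0,0,-2.0,-22.8,0,1],[0,0,0,0.6,-34,0,1],[0,0,0,5.4,-44.4,0,1],[0,0,0,12.3,-53.6,0,1]],
  ],
)

```text
time: 13.37
tool_pos: [491.4, 116.9, 102.3]
tcp_rot: [3.137, -0.002, 1.428]
contact_force: [11.9, 5.5, -5.9]
grip_width: 21.1
```

>>> send_rows(
  targets=[
    [[0,0,0,8.6,-7.6,0,1],[0,0,0,18.7,-13.2,0,1],[0,0,0,29.7,-16.6,0,1],[0,0,0,41.1,-17.6,0,1],[0,0,0,52.6,-16.3,0,1]],
  ],
)

```text
time: 13.78
tool_pos: [481.5, 169.8, 102.2]
tcp_rot: [3.14, 0.002, 1.429]
contact_force: [5.0, -5.2, -0.9]
grip_width: 21.3
```

>>> send_rows(
  targets=[
    [[0,0,0,10.8,4.5,0,1],[0,0,0,20.7,10.4,0,1],[0,0,0,29.1,18.2,0,1],[0,0,0,35.8,27.6,0,1],[0,0,0,40.3,38.2,0,1]],
  ],
)

```text
time: 14.2
tool_pos: [522.8, 206.6, 102.4]
tcp_rot: [-3.137, -0.0, 1.429]
contact_force: [-5.2, 6.7, 7.4]
grip_width: 21.3
```

>>> send_rows(
  targets=[
    [[0,0,0,2.2,11.3,0,1],[0,0,0,2.0,22.8,0,1],[0,0,0,-0.6,34,0,1],[0,0,0,-5.4,44.4,0,1],[0,0,0,-12.3,53.6,0,1]],
  ],
)

```text
time: 14.62
tool_pos: [577.3, 187.1, 102.9]
tcp_rot: [3.139, -0.003, 1.429]
contact_force: [2.9, 6.9, 2.5]
grip_width: 21.6
```

>>> send_rows(
  targets=[
    [[0,0,0,-8.6,7.6,0,1],[0,0,0,-18.7,13.2,0,1],[0,0,0,-29.7,16.6,0,1],[0,0,0,-41.1,17.6,0,1],[0,0,0,-52.6,16.3,0,1]],
  ],
)

```text
time: 15.03
tool_pos: [585.4, 130.5, 102.5]
tcp_rot: [3.14, -0.001, 1.428]
contact_force: [1.3, 2.8, 2.3]
grip_width: 21.5
```

>>> send_rows(
  targets=[
    [[0,0,0,-10.8,-3.8,0,1],[0,0,0,-20.7,-9.7,0,1],[0,0,0,-29.1,-17.5,0,1],[0,0,0,-35.8,-26.9,0,1],[0,0,0,-40.3,-37.5,0,1]],
  ],
)

```text
time: 15.45
tool_pos: [540.5, 96.7, 101.9]
tcp_rot: [-3.14, -0.002, 1.427]
contact_force: [1.7, 11.1, -0.1]
grip_width: 21.6
```

Run:
```python
from h import *
plan()
snap('side','s15.png')
print(place_of('lift_plate','side'))
def z(f,r,c,h,w,k,o): cv2.imwrite('pics/'+o,cv2.resize(cv2.imread('pics/'+f)[r:r+h,c:c+w],None,fx=k,fy=k,interpolation=cv2.INTER_CUBIC))
z('s15.png',205,215,250,180,2.4,'s15z.png')
plan()
```

```text
at [540.5  96.7 101.9] rpy [-1.7991e+02 -1.0000e-01  8.1770e+01] t 15.45 F [ 1.7 11.1 -0.1] w 21.6
[{'location': [380.1, 292.8], 'conf': 0.63}]
at [539.   96.8 101.9] rpy [-1.7978e+02 -4.0000e-02  8.1810e+01] t 15.55 F [-0.8  4.2  2. ] w 21.6
```

View pics/s15z.png

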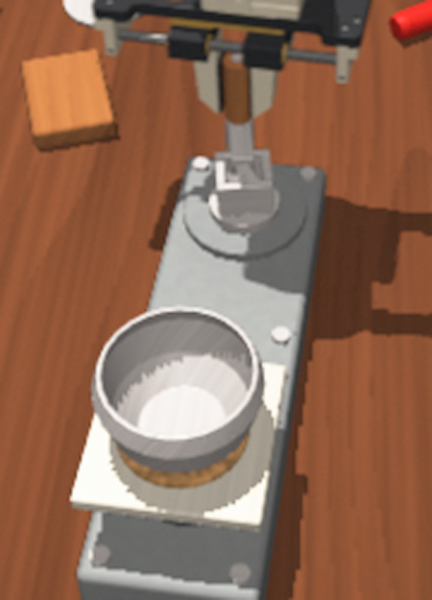

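>>> send_rows(
  targets=[
    [[0,0,0,-2.2,-11.3,0,1],[0,0,0,-2.0,-22.8,0,1],[0,0,0,0.6,-34,0,1],[0,0,0,5.4,-44.4,0,1],[0,0,0,12.3,-53.6,0,1]],
  ],
)

```text
time: 15.97
tool_pos: [491.5, 116.7, 102.3]
tcp_rot: [3.137, -0.002, 1.428]
contact_force: [12.0, 4.4, -5.8]
grip_width: 21.6
```

>>> send_rows(
  targets=[
    [[0,0,0,8.6,-7.6,0,1],[0,0,0,18.7,-13.2,0,1],[0,0,0,29.7,-16.6,0,1],[0,0,0,41.1,-17.6,0,1],[0,0,0,52.6,-16.3,0,1]],
  ],
)

```text
time: 16.38
tool_pos: [481.4, 169.6, 102.2]
tcp_rot: [3.141, 0.003, 1.429]
contact_force: [3.4, -4.8, 1.5]
grip_width: 21.5
```

Run:
```python
from h import *
plan()
snap('side','s16.png')
print(place_of('lift_plate','side'))
cs=camera_model('side')
print([proj('side',[553.3,378.6,77.7+d],cs) for d in (0,10,20,30)])
# plate overlay: use measured near corners
def z(f,r,c,h,w,k,o): cv2.imwrite('pics/'+o,cv2.resize(cv2.imread('pics/'+f)[r:r+h,c:c+w],None,fx=k,fy=k,interpolation=cv2.INTER_CUBIC))
z('s16.png',340,235,125,120,5,'s16z.png');z('side0.png',340,235,125,120,5,'s0p.png')
a=cv2.imread('pics/s0p.png');b=cv2.imread('pics/s16z.png')
cv2.imwrite('pics/cmp.png',cv2.resize(np.hstack([a,b]),(800,417)))
plan()
```

```text
at [481.4 169.6 102.2] rpy [1.7999e+02 1.5000e-01 8.1870e+01] t 16.3833 F [ 3.4 -4.8  1.5] w 21.5
[{'location': [381.5, 288.9], 'conf': 0.93}]
[(np.float64(390.5013597867955), np.float64(292.3766180853399)), (np.float64(386.4542326905631), np.float64(292.01483562708347)), (np.float64(382.3427350774489), np.float64(291.64729893297454)), (np.float64(378.16531889385254), np.float64(291.2738696187658))]
at [481.9 170.8 102.2] rpy [1.7998e+02 5.0000e-02 8.1920e+01] t 16.4833 F [ 2.5 -1.3  2.1] w 21.6
```

View pics/cmp.png

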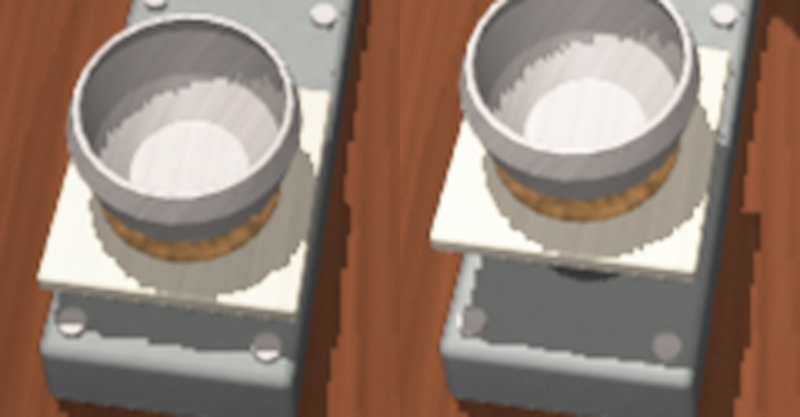

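Run:
```python
from h import *
for (c,r),(c2,r2) in (((40,280),(32,243)),((293,313),(293,272))):
    p=atz('side',(340+r/3.333,235+c/3.333),77.7)
    obs=(340+r2/3.333,235+c2/3.333)
    print(p,obs,[(d,np.round(proj('side',p+[0,0,d]),1)) for d in(24,27,30,33)])
```

```text
[610.58675173 435.13554537  77.7       ] (412.9072907290729, 244.6009600960096) [(24, array([414.3, 245.2])), (27, array([413.1, 244.9])), (30, array([411.9, 244.7])), (33, array([410.6, 244.5]))]
[504.96371662 444.56546399  77.7       ] (421.60816081608164, 322.9087908790879) [(24, array([424.3, 322.6])), (27, array([423. , 322.6])), (30, array([421.8, 322.5])), (33, array([420.6, 322.5]))]
```

>>> send_rows(
  targets=[
    [[0,0,0,0,0,0,0.3],[0,0,0,0,0,0,0.1],[0,0,0,0,0,0,0],[0,0,0,0,0,0,0],[0,0,0,0,0,0,0]],
  ],
)

```text
time: 16.9
tool_pos: [481.6, 170.5, 102.0]
tcp_rot: [-3.14, 0.0, 1.428]
contact_force: [-0.4, -0.1, -0.9]
grip_width: 44.9
```

>>> send_rows(
  targets=[
    [[0,0,0,0,0,-5,0],[0,0,0,0,0,-15,0],[0,0,0,0,0,-35,0],[0,0,0,0,0,-60,0],[0,0,0,0,0,-90,0]],
  ],
)

```text
time: 17.32
tool_pos: [481.4, 170.7, 193.2]
tcp_rot: [-3.14, 0.001, 1.428]
contact_force: [-0.2, -0.2, 0.3]
grip_width: 45.9
```

>>> send_rows(
  targets=[
    [[0,0,0,0,-20,0,0],[0,0,0,0,-40,0,0],[0,0,0,0,-60,0,0],[0,0,0,0,-60,0,0],[0,0,0,0,-60,0,0]],
  ],
)

```text
time: 17.73
tool_pos: [422.6, 179.6, 193.4]
tcp_rot: [3.14, -0.001, 1.429]
contact_force: [0.2, 0.3, -0.7]
grip_width: 45.8
```

Run:
```python
from h import *
plan()
snap('side','s17.png');snap('wrist','w17.png')
print(place_of('lift_plate','side'),place_of('crank_hub','side')[:1])
def z(f,r,c,h,w,k,o): cv2.imwrite('pics/'+o,cv2.resize(cv2.imread('pics/'+f)[r:r+h,c:c+w],None,fx=k,fy=k,interpolation=cv2.INTER_CUBIC))
z('s17.png',235,225,220,150,2.7,'s17z.png')
plan()
```

```text
at [422.6 179.6 193.4] rpy [ 1.799e+02 -4.000e-02  8.188e+01] t 17.7333 F [ 0.2  0.3 -0.7] w 45.8
[{'location': [377.5, 289.0], 'conf': 0.73}] [{'location': [284.4, 314.9], 'conf': 0.91}]
at [423.6 179.3 192.5] rpy [ 1.7995e+02 -2.0000e-02  8.1810e+01] t 17.9333 F [-0.6 -0.9  0.1] w 45.8
```

View pics/s17z.png

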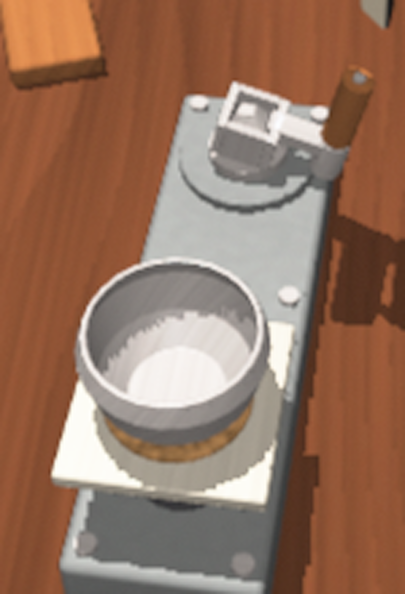

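View pics/w17.png

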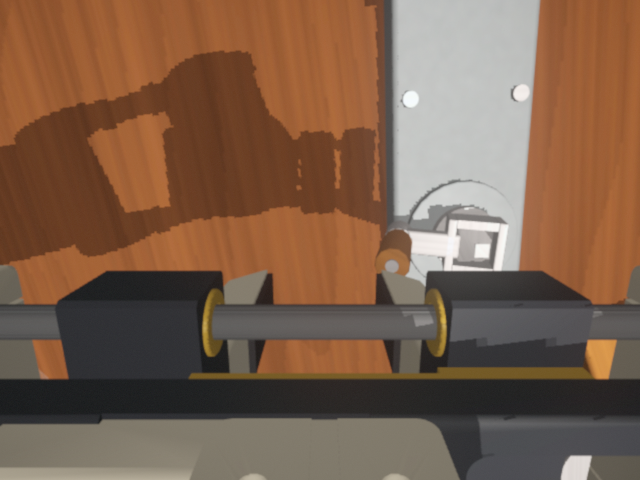

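Run:
```python
from h import *
cs=camera_model('side')
snap('wrist','w18.png');cm=camera_model('wrist')
snap('top','t18.png')
for c in('wrist','top','side'): print(c,[(x['location'],x['conf']) for x in (place_of('crank_hub',c) if c!='side' else (capture('side'),place_of('crank_hub',c))[1])][:2])
for zt in(88,92.5):
  for d in(-18,-14,-10): print(zt,d,np.round(proj('side',[535.3,151.8,zt+d]),1),np.round(proj('wrist',[535.3,151.8,zt+d]),1),np.round(proj('top',[535.3,151.8,zt+d]),1))
def z(f,r,c,h,w,k,o): cv2.imwrite('pics/'+o,cv2.resize(cv2.imread('pics/'+f)[r:r+h,c:c+w],None,fx=k,fy=k,interpolation=cv2.INTER_CUBIC))
z('s17.png',255,295,55,65,9,'s18z.png');z('t18.png',205,230,70,80,8,'t18z.png')
```

```text
wrist [([244.3, 471.9], 0.75)]
top [([242.4, 267.7], 0.54)]
side [([282.8, 317.0], 0.68)]
88 -18 [283.  315.7] [244.6 472.4] [240.8 268.9]
88 -14 [281.4 315.6] [246.1 474.3] [240.5 268.7]
88 -10 [279.7 315.5] [247.6 476.4] [240.2 268.6]
92.5 -18 [281.2 315.6] [246.3 474.6] [240.4 268.7]
92.5 -14 [279.5 315.5] [247.7 476.6] [240.1 268.5]
92.5 -10 [277.9 315.5] [249.3 478.7] [239.8 268.4]
```

View pics/s18z.png

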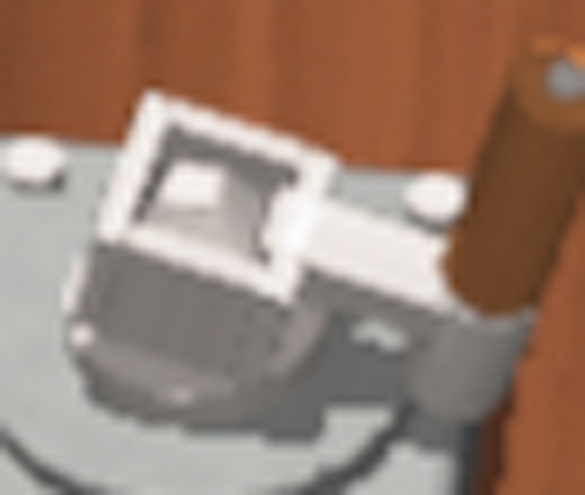

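View pics/t18z.png

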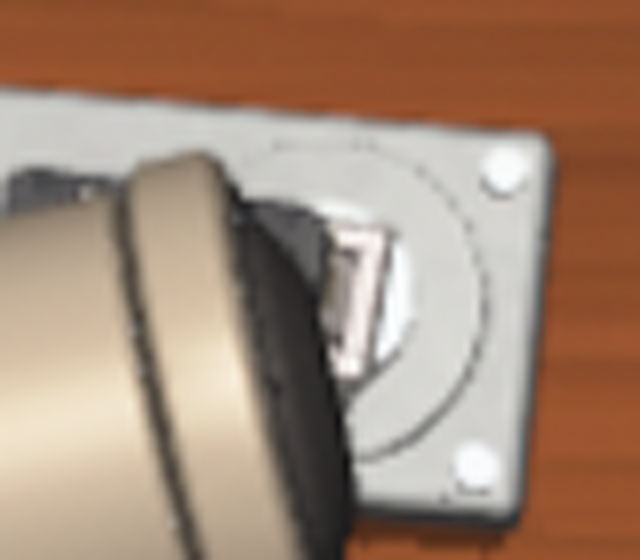

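```bash
python3 -c "
from plant import *
print(get_obs()['contact_force']);print(close_job())"
```

```text
[-0.59987983  0.17894427 -0.34083688]
the job is handed in; nothing more can be done
None
```

I fitted the square-hub crank onto the lift's shaft and wound it about two turns clockwise. I then let go, moved the gripper clear and handed the job in at about 18 s. No verdict came back.

- **Plate height:** its two front corners in the side picture, compared with the first picture, put it about 27.5 and 30.5 mm higher, so roughly 29 mm. The network's single plate points were less consistent, but the last one also read about 30 mm.
- **Crank seating:** hub positions in all three cameras match the seated position within a few millimetres. The side picture shows the shaft tip about 4 mm above the hub's top, as expected when seated. Wrist force was near zero after release.
- **Not perfect:** once released, the crank droops about 10 degrees towards its handle because of the play on the shaft. I estimate the hub centre is still only 2–4 mm from fully down and on-axis, within the limits. I did not measure that exactly.
- **Disagreements:** the cameras gave the shaft tip's height as anything from 82 to 94 mm. While lowering, I met about 20 N slightly higher than expected, so I opened the gripper and gripped the handle again before winding. In the picture after that the crank was level and on the collar.

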